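# Load the core dryer and start it

### The arm

A 6-joint arm with a two-finger parallel gripper is mounted at the origin on the work surface. World frame = base frame: x ahead of the robot, y to its left, z up, the work surface at z = 0. Lengths are in mm, angles in rad, forces in N, time in s.
With the tool pointing down it reaches from about 400 to 925 mm from the base axis. Payload 12.5 kg.
Tool frame: the origin (TCP) lies at the very end of the fingers, on their centre line; the grasp point (between the pads) lies 19 mm behind it; z points along the fingers, y is the line along which they close (so a half turn about z gives the same grasp; the last joint's range is limited). The gripper opens to 95 mm and grips with 3 to 60 N. Pads are 20 mm wide; open, the fingers measure 119 mm over their backs; the gripper's body (75 mm by 180 mm) begins 59 mm behind the grasp point.
Start: joints at [-1.226, 0.491, 1.559, -0, 1.092, -0.106], TCP at [272.328, -562.569, 214.661] pointing down, gripper open.
Joint ranges: [-3.1, 3.1], [-0.84, 2.19], [0.05, 2.79], [-1.13, 4.28], [0.06, 2.93], [-2.69, 2.69]. Speed limits (rad/s): [2.22, 2.22, 2.79, 3.14, 3.14, 3.14].

### API

Orientations are given as a unit quaternion [x, y, z, w].
In Python, from plant import state, snapshot, job_done gives the robot as it stands.
- The arm moves only by the tool drive_tool, never from a script. Its argument "deltas" is a list of rows, each an object with "rotation": the turn, a rotation vector about the tool's x, y, z as a fraction of full scale, a list of three; "translation": the shift along the tool's x, y, z as a fraction of full scale, a list of three; "fingers": the closure, from 0 (fully open) to 1 (shut). In form: [{"rotation": [ax, ay, az], "translation": [tx, ty, tz], "fingers": fingers}, ...]. A call has 1 to 5 rows; each row shifts and turns the commanded pose from where the row before left it, along the tool's axes as they then stand; what a row does not reach is not made up. Full scale, the value 1, is 30 mm for a shift and 0.1 rad for a turn. A row lasts 1/12 s, in which the tool goes at most 41.7 mm and 7.16 degrees, less where a joint would pass 70% of its speed; a pose out of reach is approached as far as the arm can. A call with a number of a shift or a turn outside -1 to 1 is refused whole. A call with a gripper value outside its range is refused whole. The fingers move at their own pace and stop on an object; "grip_force" is the grip in N (left out, the last holds). Time passes only in rows, so rows that do not move let the fingers close. It gives the time, the measured TCP pose, the force, the opening and the grip force at its end, in the units of the state.
- state(): the state, without advancing time (a new reading comes with each control period).
- snapshot(name): name is "scene" or "side" or "wrist"; returns a dict with "pixels" (420x560x3 uint8, blue, green, red), "depth" (420x560 float32, mm along the optical axis (not along the pixel's ray), 0 where there is no reading), "fx", "fy", "cx", "cy" (pixels), "k1" (the pictures are not rectified: a ray, as slopes to the right and down, at radius r is drawn at 1 + k1 r^2 times it, then the intrinsics apply), "xyz" and "rotation" of the camera in the world; the wrist camera has in their place "mount" (4x4, takes a point from camera to tool coordinates, whose origin is the TCP and whose axes are the flange's). Camera axes: x right, y down, z forward; pixel columns grow to the right and rows downward; lengths in mm; the calibration is good to about 2 mm. A picture is of the moment at which its call begins: read the wrist's pose just before it.
- job_done(): hands the job in; it is judged then, once.
The state is a dict: "clock": time; "joints": joint angles; "joint_vel": joint speeds; "joint_efforts": joint torques, N m; "position": TCP position; "tcp_rot": TCP orientation; "wrist_force": force on the tool from outside, world axes, zero at the start; "ft_torque": the same for the moment, N m; "width": finger opening in mm; "grip_force": force on a finger pad.
Only numpy, scipy, OpenCV 4.12 (cv2) and the standard library are available. Lean on these libraries where they do the work, as an engineer would, in place of code of your own. Each camera call takes 0.05 s, during which the arm holds its last target. There are 200 camera calls.

### The job

Put the two loose sand cores into the drying rack beside the long one already there, as one neat row by length: long, middle, short from the left cheek, all square, ends against the back stop, and closed up so that they touch one another and the long one touches the cheek. Then, with the row let go, twist the spring key on the switch box clockwise to its stop, keep it there a moment and let it spring back. Leave the other things on the bench where they are.

Things in the scene. Friction and masses are not known exactly. Their poses are not given: they have to be found in the camera images.
- rack: fixed drying rack, aluminium board and dark steel, open at the front (-x) and right (-y) under a hood. x towards the back stop, y towards the left cheek, z up; origin on the bench, straight below rack_corner. Board: top 20 mm above the bench, 105 mm deep in front of the back stop, 205 mm long from the cheek. Two posts behind the back stop carry the hood.
- rack_corner (a point): inner corner of the rack: top of the board, where the front face of the back stop (a rail 28 mm high above the board; x = 0) and the inner face of the left cheek (plate 45 mm high, from x = -60 mm to 0; y = 0) meet; axes as the rack. In the finished row the middle core has its origin about (-36, -84, 0) mm from here, the short one (-28, -140, 0) mm.
- hood_edge (a point): middle of the lower front edge of the hood, a steel frame with two white heater tubes that hangs over the whole length of the board: 192 mm above the bench, 50 mm in front of the back stop's face; the hood is 24 mm thick and covers all behind this edge. Cores at the back are reached only with the tool leaning, from in front and below the edge.
- core_long: the long grey-brown sand core: block 88 mm long (own x), 56 wide (y), 30 high; on its top centre an upright plate-like grip rib 52 mm long (x), 16 thick (y), 34 high (64 in all). Origin: centre of the underside; z up. About 0.3 kg. It already stands in the rack, near the left cheek, but a few mm away from it; it slides when pushed.
- core_mid: the middle-sized grey-brown sand core: block 72 mm long (own x), 56 wide (y), 30 high; on its top centre an upright plate-like grip rib 52 mm long (x), 16 thick (y), 34 high (64 in all). Origin: centre of the underside; z up. About 0.25 kg. Starts on the bench.
- core_short: the short grey-brown sand core: block 56 mm long (own x), 56 wide (y), 30 high; on its top centre an upright plate-like grip rib 52 mm long (x), 16 thick (y), 34 high (64 in all). Origin: centre of the underside; z up. About 0.2 kg. Starts on the bench. Which of the two loose cores lies on which side varies.
- switchbox: fixed grey switch box 100 x 90 x 70 mm, standing on the bench to the right of the rack. Origin: centre of the underside; z up.
- start_key_grip (a point): on the axis of the start key, on top of the switch box, 97 mm above the bench, mid-height of its grip: a black upright bar 44 mm long, 12 mm thick, from 82 to 108 mm above the bench, which at rest lies along the x axis of the box. Axes as the box (they do not turn with the key).
- start_key (a joint): angle of the start key, rad: 0 at rest, grows clockwise seen from above, stop at 1.05; a spring (0.1 N m at the stop) returns it when let go.
- brush: bystander: brush lying on the bench
- spatula: bystander: spatula lying on the bench
- kettle_lid: bystander: iron kettle lid, 84 mm across, 29 mm high with its knob; origin at the underside
- kettle: bystander: small iron kettle, 128 mm across with a spout and a bail handle 154 mm high; origin at the underside
- slip_cup: bystander: white cup 72 mm across, 70 mm high; origin at the underside
- gate_ring: bystander: sand ring 72 mm across, 22 mm high; origin at the underside

How it is judged (in metres and radians):
On the way, in this order (a step that is already met when the one before it is completed fails the run):
1. the row of three cores stands closed up in the rack and is let go (x of core_long in the frame of rack_corner above -0.046 m and z of core_long in the frame of rack_corner between -0.004 and 0.004 m and angle between each of core_long, core_mid, core_short's own z axis and vertical below 0.06 rad and angle between the x axis of each of core_long, core_mid, core_short and the x axis of rack, either way round below 0.06 rad and linear speed of each of core_long, core_mid, core_short below 0.02 m/s and contact force between the fingers and core_long below 0.1 N and x of core_mid in the frame of rack_corner above -0.038 m and z of core_mid in the frame of rack_corner between -0.004 and 0.004 m and contact force between the fingers and core_mid below 0.1 N and x of core_short in the frame of rack_corner above -0.03 m and z of core_short in the frame of rack_corner between -0.004 and 0.004 m and contact force between the fingers and core_short below 0.1 N and y of core_long in the frame of rack_corner above -0.03 m and y of core_mid in the frame of core_long between -0.058 and -0.05 m and y of core_short in the frame of core_mid between -0.058 and -0.05 m), for 0.2 s.
2. the start key is turned to its stop (within 0.1 rad) and kept there for 0.2 s (value of joint start_key above 0.95 rad), for 0.2 s.
At the end, for the whole second after the job is handed in: the three cores stand at rest on the board in order long, middle, short from the left cheek, ends within 2 mm of the back stop, square within 0.06 rad, long core within 2 mm of the cheek, gaps between neighbours under 2 mm; the start key is back within 0.1 rad of rest (all of step 1 and value of joint start_key below 0.1 rad); the robot touches nothing.
It fails at once if another thing on the bench is moved by more than 30 mm (distance of any of brush, spatula, kettle_lid, kettle, slip_cup, gate_ring from where it was at the start of the episode above 0.03 m).
It also fails if it takes over 64 s, if anything falls off the work surface, if the arm or the gripper's body presses on something with over 40 N, if the wrist force passes 120 N, or if a joint passes its speed limit or range.

## Working session

There is one attempt and no reset: what is moved stays moved. The work goes in short steps, Python scripts to look and compute and a tool call to move; the robot and the scene stay as the last step left them, time stands still between calls to the robot, and variables do not carry over. Pictures are saved under pics/ and viewed, at most 10 in all, crops included, and the job is handed in when it is done.

Besides the shell and the picture viewer there is one more tool, called as name([rows], argument=value, ...), one row to a line, values as JSON. drive_tool: Moves the arm, as the interface text tells. Its arguments: {"type":"object","properties":{"deltas":{"type":"array","items":{"type":"object","properties":{"rotation":{"type":"array","items":{"type":"number"}},"translation":{"type":"array","items":{"type":"number"}},"fingers":{"type":"number"}}}},"grip_force":{"type":"number"}},"required":["deltas"]}

```bash
mkdir -p pics; ls; cat > h.py <<'E'
import numpy as np,cv2
from scipy.spatial.transform import Rotation as R
from plant import state,snapshot
def world(s,st=None):
    h,w=s["depth"].shape
    u,v=np.meshgrid(np.arange(w),np.arange(h))
    K=np.array([[s["fx"],0,s["cx"]],[0,s["fy"],s["cy"]],[0,0,1.]])
    p=cv2.undistortPoints(np.stack([u,v],-1).reshape(-1,1,2).astype(np.float64),K,np.array([s["k1"],0,0,0,0.])).reshape(h,w,2)
    d=s["depth"][...,None].astype(float)
    P=np.concatenate([p*d,d],-1)
    if "mount" in s:
        M=np.array(s["mount"]);P=P@M[:3,:3].T+M[:3,3]
        return P@R.from_quat(st["tcp_rot"]).as_matrix().T+np.array(st["position"])
    r=np.array(s["rotation"]); r=r if r.shape==(3,3) else R.from_quat(r).as_matrix()
    return P@r.T+np.array(s["xyz"])
E
python3 - <<'E'
from h import *
st=state();print(st)
ims=[]
for n in["scene","side"]:
    s=snapshot(n);print(n,s["xyz"],s["rotation"],s["fx"],s["k1"])
    np.savez(n,W=world(s),px=s["pixels"],d=s["depth"]);cv2.imwrite(f"pics/{n}.png",s["pixels"])
E
```

```text
pics
{'clock': 0.0, 'joints': array([-1.22563545e+00,  4.91570582e-01,  1.55947525e+00, -4.36596068e-05,
        1.09169681e+00, -1.05587579e-01]), 'joint_vel': array([ 4.09829612e-04, -1.91360144e-03, -5.27593372e-05, -1.56097072e-03,
       -2.20717732e-03, -9.94827593e-04]), 'joint_efforts': array([ 1.60605767e-03, -6.12636995e+01, -2.58178782e+01,  6.92846999e-02,
        4.81797033e-02, -9.47709896e-05]), 'position': array([ 272.20508525, -562.3240117 ,  214.04601709]), 'tcp_rot': array([ 9.74708134e-01,  2.23480924e-01, -8.79395935e-05, -5.68560727e-04]), 'wrist_force': array([-0.0657552 , -0.39946163, -0.16892075]), 'ft_torque': array([-0.04460677,  0.04611924,  0.00617315]), 'grip_force': 0.0, 'width': 95.00688400519444}
scene [1200.64799024 -177.81151347 1017.91775268] [ 0.75790008  0.57855634 -0.18386457 -0.23885948] 390.92277599394384 0.00445828949572681
side [-19.57673128 772.98395314 841.30143696] [-0.28903525  0.83865104 -0.43667221  0.14980133] 504.11612327088716 0.03440968209178274
```

View pics/scene.png

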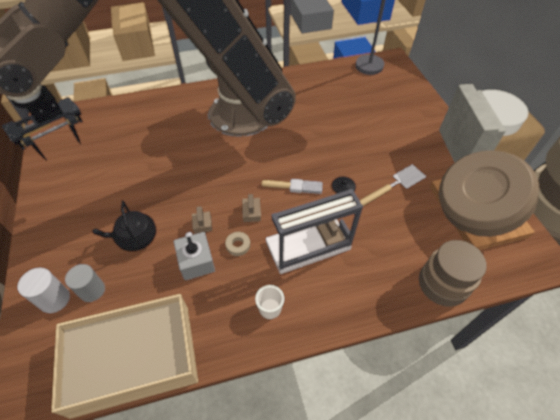

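View pics/side.png

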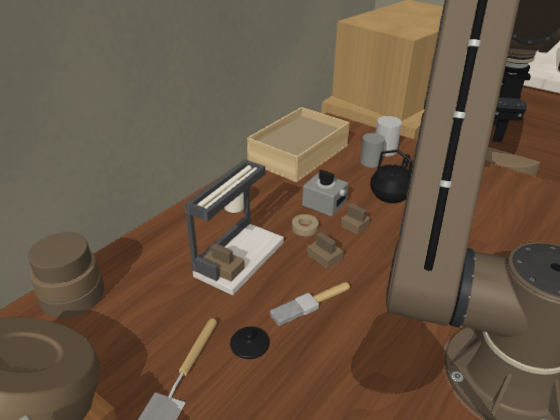

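The scene view shows the loose cores at about (201,218) and (250,208), the rack at (310,235), the switch box at (193,255), the ring at (237,243) and the kettle at (132,228). The side view has the cores at (325,250) and (355,217), and the long core at (222,262). Next I'll measure them from depth.

```bash
python3 - <<'E'
from h import *
a=np.load("scene.npz");b=np.load("side.npz")
def rep(name,W,d,x0,y0,x1,y1,lo,hi,m=None):
    P=W[y0:y1,x0:x1];k=(P[...,2]>lo)&(P[...,2]<hi)&(d[y0:y1,x0:x1]>0)
    if m is not None:k&=m[y0:y1,x0:x1]
    q=P[k]
    if len(q)<8:print(name,len(q));return
    r=cv2.minAreaRect(q[:,:2].astype(np.float32))
    print(name,len(q),"z%.1f"%np.median(q[:,2]),"mean",q[:,:2].mean(0).round(1),"rect",np.round(r[0],1),np.round(r[1],1),round(r[2],1))
for n,D,c in(("scene",a,dict(A=(185,195,220,240),B=(235,185,268,228),L=(315,210,352,250),box=(170,225,220,280),rack=(260,190,365,275),bench=(300,330,340,350))),
           ("side",b,dict(A=(338,198,375,238),B=(303,228,348,270),L=(195,240,250,285),box=(298,165,352,215),rack=(185,155,290,290),bench=(150,300,180,330)))):
    W,d,px=D["W"],D["d"],D["px"].astype(int)
    rep(n+" bench",W,d,*c["bench"],-20,20)
    for k in"ABL":
        rep(n+k+" rib",W,d,*c[k],59,70);rep(n+k+" blk",W,d,*c[k],20,37) if k!="L" else rep(n+k+" blk",W,d,*c[k],45,55)
    rep(n+"L rib",W,d,*c["L"],79,89)
    rep(n+" boxtop",W,d,*c["box"],65,75);rep(n+" key",W,d,*c["box"],102,113);rep(n+" hood",W,d,*c["rack"],206,230)
    rep(n+" board",W,d,*c["rack"],15,25,px.min(-1)>130)
    # rail and cheek top
    rep(n+" railtop",W,d,*c["rack"],43,53,px.max(-1)<95)
    rep(n+" cheektop",W,d,*c["rack"],61,69)
E
```

```text
scene bench 796 z0.5 mean [917.4  10.7] rect [917.1  11.5] [104.5  51.8] 74.8
sceneA rib 117 z65.3 mean [ 507.4 -235.2] rect [ 514.4 -237.7] [ 57.3 118. ] 74.8
sceneA blk 232 z30.5 mean [ 488.4 -225.7] rect [ 483.3 -226.8] [56.4 56.7] 85.2
sceneB rib 79 z64.7 mean [477.5 -67.9] rect [475.1 -67.7] [15.7 53.7] 77.1
sceneB blk 276 z30.7 mean [482.7 -68.2] rect [476.4 -66.8] [53.7 75. ] 77.6
sceneL rib 102 z65.1 mean [646.1 164.1] rect [652.  156.9] [73.7 54.1] 5.6
sceneL blk 417 z50.2 mean [658.  136.3] rect [649.  129.1] [ 84.9 100.2] 5.8
sceneL rib 67 z84.0 mean [646.6 140.1] rect [659.6 148.7] [73.7 27. ] 34.3
scene boxtop 793 z70.9 mean [ 610.9 -263.8] rect [ 601.2 -264.4] [112.4  89.2] 3.4
scene key 66 z108.6 mean [ 608.5 -264. ] rect [ 606.5 -264.2] [44.7 11.4] 3.3
scene hood 1721 z213.6 mean [667.9  68.9] rect [666.6  71.9] [ 66.3 228.8] 5.5
scene board 1221 z20.4 mean [638.2  41.1] rect [596.9  96.4] [240.4 339.2] 53.6
scene railtop 217 z47.7 mean [684.1  94.3] rect [653.8  68.9] [ 88.4 224.6] 6.1
scene cheektop 88 z65.5 mean [649.8 154. ] rect [660.4  70.8] [ 73.7 226.4] 5.6
si
[... 383 characters left out ...]

sideL rib 186 z64.1 mean [637.7 167.2] rect [638.7 165.2] [82.5 48.6] 20.9
sideL blk 525 z49.4 mean [633. 148.] rect [640.6 132.8] [103.4 107.4] 5.9
sideL rib 123 z83.1 mean [634.8 142.7] rect [646.4 149.9] [83.  34.1] 31.0
side boxtop 514 z69.2 mean [ 597.7 -251.2] rect [ 581.7 -263.5] [153.2  96.8] 2.7
side key 55 z105.6 mean [ 603.7 -261.4] rect [ 605.4 -261.6] [44.4 16.4] 2.5
side hood 1482 z212.8 mean [664.2  83. ] rect [666.4  72.6] [ 65.8 233.2] 6.9
side board 1738 z19.4 mean [630.7  49.4] rect [656.5  36.4] [183.4 324.3] 26.1
side railtop 394 z47.5 mean [670.6 102.3] rect [648.4  73.3] [104.5 228.1] 7.0
side cheektop 221 z64.5 mean [675.2  72.5] rect [745.1 -57.5] [128.2 536.7] 20.2
```

```bash
python3 - <<'E'
from h import *
a=cv2.imread("pics/scene.png")[180:290,170:370];b=cv2.imread("pics/side.png")[150:300,180:380]
cv2.imwrite("pics/c.png",np.vstack([cv2.resize(a,(600,330),interpolation=2)[:300],cv2.resize(b,(400,300),interpolation=2) if 0 else cv2.copyMakeBorder(cv2.resize(b,(400,300),interpolation=2),0,0,0,200,0)]))
E
```

```text
(no output)
```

View pics/c.png

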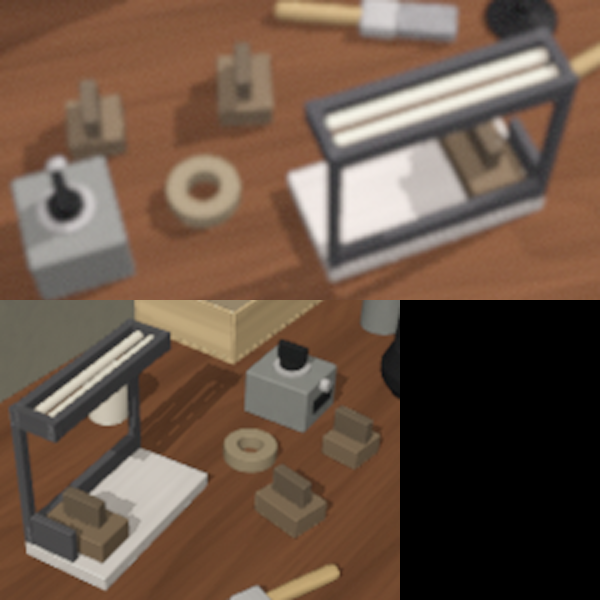

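The crop confirms that A, near (482,-226), is the short core and B, near (475,-66), is the middle one. I still need the rack frame and the long core measured precisely.

```bash
python3 - <<'E'
from h import *
def line(p,ax): # fit p[:,ax]=c+m*other
    o=1-ax;A=np.c_[np.ones(len(p)),p[:,o]];k=np.ones(len(p),bool)
    for _ in range(5):
        c=np.linalg.lstsq(A[k],p[k,ax],rcond=None)[0];e=p[:,ax]-A@c;k=abs(e)<max(2,1.5*e[k].std())
    return c.round(4),e[k].std().round(2),k.sum()
for n,c in(("scene",(260,190,365,275)),("side",(185,155,290,300))):
    D=np.load(n+".npz");W,d,px=D["W"],D["d"],D["px"].astype(int)
    x0,y0,x1,y1=c;P=W[y0:y1,x0:x1].reshape(-1,3);C=px[y0:y1,x0:x1].reshape(-1,3);k=d[y0:y1,x0:x1].ravel()>0
    P=P[k];C=C[k]
    th=np.radians(5.8);O=np.array([690.,170.])
    r=np.array([[np.cos(th),np.sin(th)],[-np.sin(th),np.cos(th)]])
    Q=np.c_[(P[:,:2]-O)@r.T,P[:,2]]
    h=Q[(Q[:,2]>206)&(Q[:,2]<222)]
    # hood front edge per y bin
    for lab,f in(("hoodfront",np.min),("hoodback",np.max)):
        e=[(f(h[(h[:,1]>=b)&(h[:,1]<b+6),0]),b+3) for b in range(-205,-10,6) if ((h[:,1]>=b)&(h[:,1]<b+6)).sum()>5]
        print(n,lab,line(np.array(e),0))
    print(" hood y",np.percentile(h[:,1],[0.3,99.7]).round(1))
    b=Q[(abs(Q[:,2]-20)<4)&(C.min(-1)>120)&(Q[:,0]>-130)&(Q[:,0]<10)&(Q[:,1]>-230)]
    e=[(b[(b[:,1]>=t)&(b[:,1]<t+6),0].min(),t+3) for t in range(-190,-80,6) if ((b[:,1]>=t)&(b[:,1]<t+6)).sum()>3]
    print(" board front",line(np.array(e),0),"y",np.percentile(b[:,1],[.5,99.5]).round(1))
    e=[(b[(b[:,1]>=t)&(b[:,1]<t+6),0].max(),t+3) for t in range(-190,-80,6) if ((b[:,1]>=t)&(b[:,1]<t+6)).sum()>3]
    print(" board back",line(np.array(e),0))
    dk=(C.max(-1)<90)&(C.max(-1)-C.min(-1)<16)
    q=Q[dk&(abs(Q[:,2]-48)<2.5)&(abs(Q[:,0])<40)&(Q[:,1]<-10)&(Q[:,1]>-210)]
    print(" railtop x pct",np.percentile(q[:,0],[2,10,50,90,98]).round(1),len(q))
    q=Q[dk&(Q[:,2]>25)&(Q[:,2]<62)&(Q[:,0]>-90)&(Q[:,0]<-8)&(Q[:,1]>-40)]
    if len(q)>5:print(" cheek y",np.percentile(q[:,1],[2,10,50,90,98]).round(1),"x",np.percentile(q[:,0],[2,98]).round(1),len(q))
    br=(C[:,2]-C[:,0]>14)&(C.max(-1)<190)
    for lab,z in(("ribL",84),("blkL",50)):
        q=Q[br&(abs(Q[:,2]-z)<4)&(Q[:,0]>-120)&(Q[:,0]<5)&(Q[:,1]>-90)&(Q[:,1]<10)]
        if len(q)>8:print(lab,len(q),"x",np.percentile(q[:,0],[2,98]).round(1),"y",np.percentile(q[:,1],[2,98]).round(1),np.round(cv2.minAreaRect(q[:,:2].astype(np.float32))[::],1) if 0 else cv2.minAreaRect(q[:,:2].astype(np.float32)))
E
```

```text
scene hoodfront (array([-6.43619e+01, -3.60000e-03]), np.float64(0.87), np.int64(31))
scene hoodback (array([-2.6032e+00, -2.6000e-03]), np.float64(0.65), np.int64(33))
 hood y [-209.4   17.5]
 board front (array([-90.0679,   0.1271]), np.float64(2.82), np.int64(14)) y [-208.9   14.3]
 board back (array([-1.8269e+00,  9.0000e-04]), np.float64(0.78), np.int64(19))
 railtop x pct [-10.1  -8.8  -4.5  -3.   -2.1] 95
 cheek y [-28.  -12.4   6.9   8.    8.6] x [-68.2  -8.4] 83
ribL 57 x [-66.8 -35.1] y [-36.1 -20. ] ((-51.49101257324219, -28.15738868713379), (17.32748031616211, 33.44451904296875), 87.62799835205078)
blkL 266 x [-85.2 -16.7] y [-55.4  -1. ] ((-50.83139419555664, -25.01482391357422), (64.17432403564453, 71.85442352294922), 87.84124755859375)
side hoodfront (array([-6.49848e+01, -5.90000e-03]), np.float64(0.71), np.int64(33))
side hoodback (array([-3.0786, -0.0032]), np.float64(0.86), np.int64(29))
 hood y [-207.8   22. ]
 board front (array([-1.193285e+02, -7.900000e-03]), np.float64(0.84), np.int64(18)) y [-205.5   21. ]
 board back (array([-10.5538,   0.0122]), np.float64(0.96), np.int64(15))
 railtop x pct [-14.2 -13.1  -8.4  -4.2  -3. ] 156
 cheek y [-24.9   2.3  19.1  21.   21.7] x [-73.9  -9. ] 316
ribL 105 x [-83.9 -35. ] y [-32.9 -16.7] ((-59.513671875, -25.361127853393555), (18.226533889770508, 50.6230583190918), 87.80252838134766)
blkL 362 x [-102.6   -4.6] y [-52.4   3.4] ((-47.84941482543945, -32.50187301635742), (73.51177978515625, 124.83564758300781), 69.943115234375)
```

drive_tool([
  {"translation":[1,-0.9,0],"rotation":[0,0,0],"fingers":0.3},
  {"translation":[1,-0.9,0],"rotation":[0,0,0],"fingers":0.3},
  {"translation":[1,-0.9,0],"rotation":[0,0,0],"fingers":0.3},
  {"translation":[1,-0.9,0],"rotation":[0,0,0],"fingers":0.3},
  {"translation":[1,-0.9,0],"rotation":[0,0,0],"fingers":0.3},
], grip_force=15)

```text
clock: 0.52
position: [348.7, -373.8, 214.4]
tcp_rot: [0.975, 0.223, -0.0, -0.0]
wrist_force: [-0.5, -0.3, 0.4]
width: 68.8
grip_force: 0.0
```

drive_tool([
  {"translation":[1,-0.9,0],"rotation":[0,0,0],"fingers":0.3},
  {"translation":[1,-0.9,0],"rotation":[0,0,0],"fingers":0.3},
  {"translation":[1,-0.9,0],"rotation":[0,0,0],"fingers":0.3},
  {"translation":[1,-0.9,0],"rotation":[0,0,0],"fingers":0.3},
  {"translation":[1,-0.9,0],"rotation":[0,0,0],"fingers":0.3},
])

```text
clock: 0.93
position: [424.9, -186.9, 214.6]
tcp_rot: [0.975, 0.223, -0.0, -0.0]
wrist_force: [1.2, -0.8, 0.0]
width: 66.4
grip_force: 0.0
```

drive_tool([
  {"translation":[1,-0.9,0],"rotation":[0,0,0],"fingers":0.3},
  {"translation":[1,-0.9,0],"rotation":[0,0,0],"fingers":0.3},
  {"translation":[1,-0.9,0],"rotation":[0,0,0],"fingers":0.3},
  {"translation":[0,0,0],"rotation":[0,0,1],"fingers":0.3},
  {"translation":[0,0,0],"rotation":[0,0,1],"fingers":0.3},
])

```text
clock: 1.35
position: [470.8, -74.4, 214.4]
tcp_rot: [0.992, 0.125, -0.0, -0.0]
wrist_force: [0.4, -0.5, 0.4]
width: 66.1
grip_force: 0.0
```

drive_tool([
  {"translation":[0,0,0],"rotation":[0,0,1],"fingers":0.3},
  {"translation":[0,0,0],"rotation":[0,0,1],"fingers":0.3},
  {"translation":[0,0,0],"rotation":[0,0,1],"fingers":0.3},
  {"translation":[0,0,0],"rotation":[0,0,1],"fingers":0.3},
  {"translation":[0,0,0],"rotation":[0,0,0.7],"fingers":0.3},
])

```text
clock: 1.77
position: [470.3, -76.6, 214.4]
tcp_rot: [0.994, -0.112, -0.0, -0.0]
wrist_force: [-0.3, -0.1, -0.2]
width: 66.4
grip_force: 0.0
```

drive_tool([
  {"translation":[0,0,0],"rotation":[0,1,0],"fingers":0.3},
  {"translation":[0,0,0],"rotation":[0,1,0],"fingers":0.3},
  {"translation":[0,0,0],"rotation":[0,1,0],"fingers":0.3},
  {"translation":[0,0,0],"rotation":[0,1,0],"fingers":0.3},
  {"translation":[0,0,0],"rotation":[0,1,0],"fingers":0.3},
])

```text
clock: 2.18
position: [470.1, -76.9, 215.1]
tcp_rot: [0.962, -0.106, 0.248, 0.028]
wrist_force: [1.4, 1.4, -0.2]
width: 66.3
grip_force: 0.0
```

```bash
cat >> h.py <<'E'
def pr():
    s=state();m=R.from_quat(s["tcp_rot"]).as_matrix()
    print("t%.2f"%s["clock"],"p",s["position"].round(1),"yawx %.4f"%np.arctan2(m[1,0],m[0,0]),"lean %.3f"%np.arctan2(m[:2,2]@m[:2,0]/np.hypot(*m[:2,0]),-m[2,2]),"yz %.3f"%m[2,1],"F",s["wrist_force"].round(1),"w%.1f g%.1f"%(s["width"],s["grip_force"]),"j",s["joints"].round(2))
    return s,m
def to(tx,ty,tz):
    s,m=pr();d=m.T@(np.array([tx,ty,tz])-s["position"]);print("units",(d/30).round(2))
E
python3 -c "
from h import *
to(475,-66.5,200)"
```

```text
t2.18 p [470.1 -76.9 215.1] yawx -0.2192 lean 0.505 yz 0.001 F [ 1.4  1.4 -0.2] w66.3 g0.0 j [-0.33  0.14  2.23  0.2   0.27  1.28]
units [-0.17 -0.38  0.48]
```

drive_tool([
  {"translation":[0,0,0],"rotation":[0,-1,0],"fingers":0.3},
  {"translation":[0,0,0],"rotation":[0,-1,0],"fingers":0.3},
  {"translation":[0,0,0],"rotation":[0,-1,0],"fingers":0.3},
  {"translation":[0,0,0],"rotation":[0,-1,0],"fingers":0.3},
  {"translation":[0,0,0],"rotation":[0,-1,0],"fingers":0.3},
])

```text
clock: 2.6
position: [470.4, -76.8, 215.2]
tcp_rot: [0.994, -0.109, -0.002, 0.0]
wrist_force: [0.3, 0.3, 0.0]
width: 66.9
grip_force: 0.0
```

drive_tool([
  {"translation":[0,-0.4,0.5],"rotation":[0,0,0],"fingers":0.3},
  {"translation":[0,0,0],"rotation":[0,0,0],"fingers":0.3},
  {"translation":[0,0,0],"rotation":[0,0,0],"fingers":0.3},
])

```text
clock: 2.85
position: [472.6, -64.7, 199.0]
tcp_rot: [0.994, -0.109, -0.001, -0.0]
wrist_force: [0.0, -0.7, -0.3]
width: 66.6
grip_force: 0.0
```

```bash
cat >> h.py <<'E'
def core(cx,cy,base=0,rad=60,show=None):
    s,m=pr();w=snapshot("wrist");W=world(w,s)
    near=(np.hypot(W[...,0]-cx,W[...,1]-cy)<rad)&(w["depth"]>0)
    for lab,z in(("rib",64),("blk",30)):
        q=W[near&(abs(W[...,2]-z-base)<5)]
        if len(q)>20:
            r=cv2.minAreaRect(q[:,:2].astype(np.float32));print(lab,len(q),"z%.1f"%np.median(q[:,2]),np.round(r[0],1),np.round(r[1],1),round(r[2],1))
    if show:cv2.imwrite(f"pics/{show}.png",w["pixels"])
    return W,w
E
python3 -c "
from h import *
core(475.5,-66.5,show='w1')"
```

```text
t2.85 p [472.6 -64.7 199. ] yawx -0.2182 lean -0.001 yz -0.000 F [ 0.  -0.7 -0.3] w66.6 g0.0 j [-0.27  0.3   1.93 -0.    0.91  1.51]
rib 929 z63.1 [476.4 -66.8] [15.9 51.7] 78.1
blk 2694 z29.3 [476.1 -66.6] [55.5 72.2] 78.7
```

View pics/w1.png

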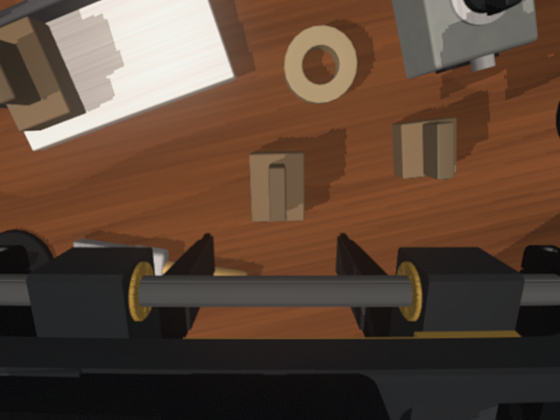

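drive_tool([
  {"translation":[-0.33,0.05,1],"rotation":[0,0,-0.16],"fingers":0.3},
  {"translation":[0,0,1],"rotation":[0,0,0],"fingers":0.3},
  {"translation":[0,0,1],"rotation":[0,0,0],"fingers":0.3},
  {"translation":[0,0,1],"rotation":[0,0,0],"fingers":0.3},
  {"translation":[0,0,1],"rotation":[0,0,0],"fingers":0.3},
])

```text
clock: 3.32
position: [463.1, -64.8, 49.4]
tcp_rot: [0.995, -0.102, 0.001, 0.0]
wrist_force: [-0.2, 0.2, -0.4]
width: 66.8
grip_force: 0.0
```

drive_tool([
  {"translation":[0,0,0.4],"rotation":[0,0,0],"fingers":0.3},
  {"translation":[0,0,0],"rotation":[0,0,0],"fingers":1},
  {"translation":[0,0,0],"rotation":[0,0,0],"fingers":1},
  {"translation":[0,0,0],"rotation":[0,0,0],"fingers":1},
  {"translation":[0,0,0],"rotation":[0,0,0],"fingers":1},
], grip_force=20)

```text
clock: 3.73
position: [463.7, -64.6, 39.0]
tcp_rot: [0.995, -0.101, 0.001, 0.0]
wrist_force: [-0.2, -0.3, 0.3]
width: 45.2
grip_force: 0.0
```

drive_tool([
  {"translation":[0,0,0],"rotation":[0,0,0],"fingers":1},
  {"translation":[0,0,0],"rotation":[0,0,0],"fingers":1},
])

```text
clock: 3.9
position: [463.4, -64.4, 38.5]
tcp_rot: [0.995, -0.101, 0.001, 0.0]
wrist_force: [-0.2, -0.2, 0.1]
width: 32.0
grip_force: 0.0
```

drive_tool([
  {"translation":[0,0,0],"rotation":[0,0,0],"fingers":1},
  {"translation":[0,0,0],"rotation":[0,0,0],"fingers":1},
  {"translation":[0,0,0],"rotation":[0,0,0],"fingers":1},
  {"translation":[0,0,0],"rotation":[0,0,0],"fingers":1},
])

```text
clock: 4.23
position: [463.1, -64.3, 37.8]
tcp_rot: [0.995, -0.101, 0.0, 0.0]
wrist_force: [-0.4, -0.0, 5.7]
width: 15.8
grip_force: 20.0
```

drive_tool([
  {"translation":[0,0,-0.5],"rotation":[0,0,0],"fingers":1},
  {"translation":[0,0,-0.8],"rotation":[0,0,-0.7],"fingers":1},
  {"translation":[0,0,-0.8],"rotation":[0,0,-0.8],"fingers":1},
  {"translation":[0,0,-0.8],"rotation":[0,0,-0.8],"fingers":1},
  {"translation":[0,0,-0.1],"rotation":[0,0,-0.78],"fingers":1},
])

```text
clock: 4.65
position: [464.1, -64.5, 130.6]
tcp_rot: [0.999, 0.054, 0.002, 0.001]
wrist_force: [1.1, 0.0, -2.9]
width: 16.1
grip_force: 20.0
```

drive_tool([
  {"translation":[0.92,-0.8,0],"rotation":[0,0,0],"fingers":1},
  {"translation":[0.92,-0.8,0],"rotation":[0,0,0],"fingers":1},
  {"translation":[0.92,-0.8,0],"rotation":[0,0,0],"fingers":1},
  {"translation":[0.92,-0.8,0],"rotation":[0,0,0],"fingers":1},
  {"translation":[0.5,-0.5,0],"rotation":[0,0,0],"fingers":1},
])

```text
clock: 5.07
position: [578.0, 61.6, 127.2]
tcp_rot: [0.999, 0.053, 0.0, -0.0]
wrist_force: [-0.7, 0.0, -3.9]
width: 16.1
grip_force: 20.0
```

```bash
python3 -c "
from h import *
to(588.5,69.8,60)
W,w=core(482,-226,show='w2')
np.savez('w2',W=W,px=w['pixels'],d=w['depth'])"
```

```text
t5.07 p [578.   61.6 127.2] yawx 0.1058 lean 0.000 yz -0.000 F [-0.7  0.  -3.9] w16.1 g20.0 j [-0.01  0.53  1.76  0.    0.85  1.46]
units [ 0.38 -0.23  2.24]
t5.07 p [578.   61.6 127.2] yawx 0.1058 lean 0.000 yz -0.000 F [-0.7  0.  -3.9] w16.1 g20.0 j [-0.01  0.53  1.76  0.    0.85  1.46]
```

View pics/w2.png

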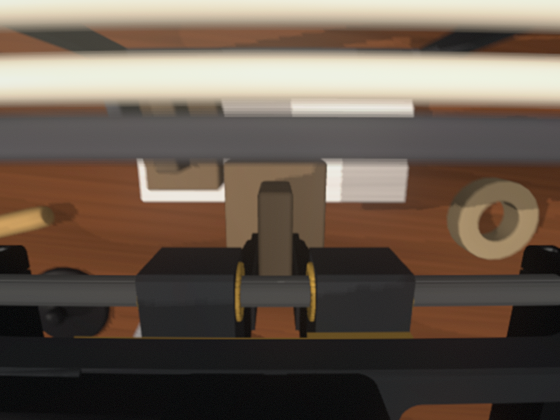

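drive_tool([
  {"translation":[0.38,-0.23,0],"rotation":[0,0,0],"fingers":1},
  {"translation":[0,0,0.8],"rotation":[0,0,0],"fingers":1},
  {"translation":[0,0,0.8],"rotation":[0,0,0],"fingers":1},
  {"translation":[0,0,0.5],"rotation":[0,0,0],"fingers":1},
  {"translation":[0,0,0.1],"rotation":[0,0,0],"fingers":1},
])

```text
clock: 5.53
position: [585.0, 67.2, 58.6]
tcp_rot: [0.999, 0.052, -0.003, -0.0]
wrist_force: [-0.7, -0.8, -3.2]
width: 15.9
grip_force: 20.0
```

drive_tool([
  {"translation":[0,0,0.03],"rotation":[0,0,0],"fingers":1},
  {"translation":[0,0,0],"rotation":[0,0,0],"fingers":1},
])

```text
clock: 5.7
position: [586.9, 67.2, 61.0]
tcp_rot: [0.999, 0.052, -0.0, 0.0]
wrist_force: [0.1, -0.6, -2.6]
width: 15.8
grip_force: 20.0
```

```bash
python3 -c "
from h import *
to(588.5,69.8,58)"
```

```text
t5.70 p [586.9  67.2  61. ] yawx 0.1047 lean -0.000 yz 0.000 F [ 0.1 -0.6 -2.6] w15.8 g20.0 j [ 0.    0.63  1.78 -0.    0.72  1.47]
units [ 0.06 -0.08  0.1 ]
```

drive_tool([
  {"translation":[0,0,0.05],"rotation":[0,0,0],"fingers":1},
  {"translation":[0,0,0.04],"rotation":[0,0,0],"fingers":1},
  {"translation":[0,0,0],"rotation":[0,0,0],"fingers":1},
])

```text
clock: 5.95
position: [587.0, 67.2, 58.6]
tcp_rot: [0.999, 0.052, 0.001, 0.0]
wrist_force: [0.6, 0.2, -2.0]
width: 15.8
grip_force: 20.0
```

drive_tool([
  {"translation":[0,0,0],"rotation":[0,0,0],"fingers":0.6},
  {"translation":[0,0,0],"rotation":[0,0,0],"fingers":0.6},
  {"translation":[0,0,0],"rotation":[0,0,0],"fingers":0.6},
  {"translation":[0,0,0],"rotation":[0,0,0],"fingers":0.6},
])

```text
clock: 6.28
position: [586.9, 67.2, 58.3]
tcp_rot: [0.999, 0.052, 0.0, 0.0]
wrist_force: [-0.8, 0.2, -1.0]
width: 35.3
grip_force: 0.0
```

```bash
python3 -c "
from h import *
pr()"
```

```text
t6.28 p [586.9  67.2  58.3] yawx 0.1048 lean 0.001 yz 0.000 F [-0.8  0.2 -1. ] w35.3 g0.0 j [ 0.    0.64  1.79 -0.    0.72  1.47]
```

drive_tool([
  {"translation":[0,0,0],"rotation":[0,1,0],"fingers":0.55},
  {"translation":[0,0,0],"rotation":[0,1,0],"fingers":0.55},
  {"translation":[0,0,0],"rotation":[0,1,0],"fingers":0.55},
  {"translation":[0,0,0],"rotation":[0,1,0],"fingers":0.55},
  {"translation":[0,0,0],"rotation":[0,1,0],"fingers":0.55},
])

```text
clock: 6.7
position: [586.3, 74.8, 57.9]
tcp_rot: [0.98, 0.055, 0.19, -0.023]
wrist_force: [0.8, -0.1, 0.5]
width: 42.7
grip_force: 0.0
```

drive_tool([
  {"translation":[0.29,0,0.16],"rotation":[0,0,0],"fingers":0.55},
  {"translation":[0,0,0],"rotation":[0,0,0],"fingers":0.55},
  {"translation":[0,0,0],"rotation":[0,0,0],"fingers":0.55},
])

```text
clock: 6.95
position: [597.9, 76.5, 57.1]
tcp_rot: [0.98, 0.055, 0.19, -0.024]
wrist_force: [0.0, -0.1, 0.0]
width: 43.3
grip_force: 0.0
```

```bash
python3 - <<'E'
from h import *
core(600,68,20)
W,w=core(600,68,20,show='w3')
for n in["side"]:
    s=snapshot(n);np.savez(n+"2",W=world(s),px=s["pixels"],d=s["depth"])
    cv2.imwrite("pics/s2.png",cv2.resize(s["pixels"][140:300,170:390],(792,576),interpolation=2))
E
```

```text
t6.95 p [597.9  76.5  57.1] yawx 0.1074 lean 0.384 yz -0.026 F [ 0.  -0.1  0. ] w43.3 g0.0 j [-0.02  0.59  2.02  0.45  0.17  1.01]
rib 3100 z83.0 [597.7  85.7] [51.  79.2] 7.0
blk 7757 z49.1 [601.2  84.9] [86.2 79.4] 85.5
t7.00 p [597.6  76.6  57. ] yawx 0.1075 lean 0.383 yz -0.026 F [-0.2  0.4  0.4] w42.9 g0.0 j [-0.02  0.59  2.02  0.45  0.17  1.01]
rib 3122 z83.0 [608.5  85.6] [76.2 50.3] 60.9
blk 7808 z49.1 [600.8  85. ] [86.  79.6] 85.2
```

View pics/s2.png

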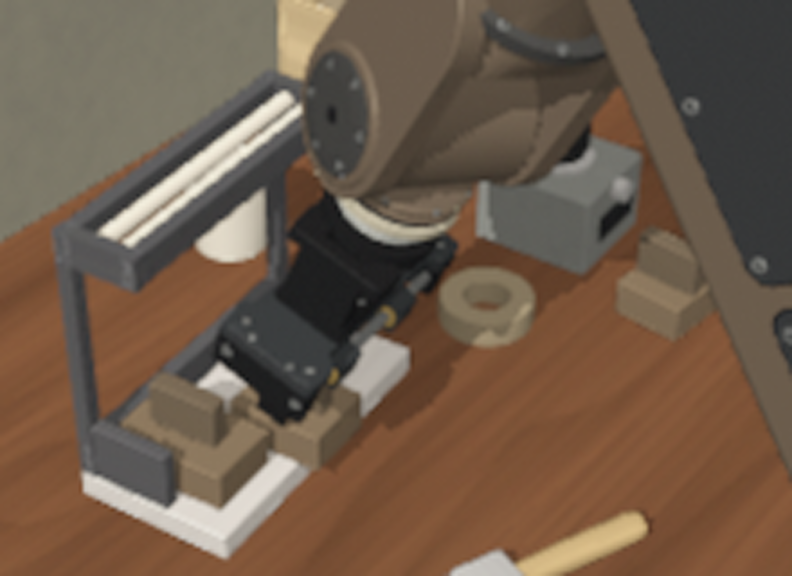

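The side view shows the tool leaning over the middle core, which stands square at the front of the board. The long core is near the cheek. The lean stopped at 0.38 because the wrist is near its singularity, and the tool drifted about 8 mm in y. I'll re-centre on the rib and keep a lean of about 0.4.

drive_tool([
  {"translation":[0,0.1,0],"rotation":[-0.14,0,0],"fingers":0.55},
  {"translation":[0,0.1,0],"rotation":[-0.14,0,0],"fingers":0.55},
  {"translation":[0,0.08,0],"rotation":[0,0,0],"fingers":0.55},
  {"translation":[0,0,0],"rotation":[0,0,0],"fingers":0.55},
])

```text
clock: 7.43
position: [598.6, 68.1, 56.8]
tcp_rot: [0.98, 0.053, 0.19, -0.011]
wrist_force: [0.7, -0.1, 0.4]
width: 42.9
grip_force: 0.0
```

```bash
cat >> h.py <<'E'
C=np.array([675.,174.5]);TH=.1055
def rk(p):
    d=np.asarray(p)[...,:2]-C;c,s_=np.cos(TH),np.sin(TH);return np.stack([d[...,0]*c+d[...,1]*s_,-d[...,0]*s_+d[...,1]*c],-1)
def prk():
    s,m=pr();print("rack tcp",rk(s["position"]).round(1))
E
python3 - <<'E'
from h import *
prk()
# cores from side view (2)
D=np.load("side2.npz");W=D["W"];ok=D["d"]>0
for lab,z,y0,y1 in(("rib",84,-60,0),("rib",84,-120,-70),("blk",50,-64,0)):
    Q=rk(W);k=ok&(abs(W[...,2]-z+.8)<2.2)&(Q[...,1]>y0)&(Q[...,1]<y1)&(Q[...,0]>-130)&(Q[...,0]<10)
    px=D["px"].astype(int);k&=(px[...,2]-px[...,0]>12)
    q=Q[k]
    if len(q)>8:print(lab,len(q),cv2.minAreaRect(q.astype(np.float32)),q.min(0).round(1),q.max(0).round(1))
E
```

```text
t7.43 p [598.6  68.1  56.8] yawx 0.1075 lean 0.384 yz -0.001 F [ 0.7 -0.1  0.4] w42.9 g0.0 j [-0.02  0.59  2.02  0.31  0.16  1.15]
rack tcp [-87.2 -97.7]
rib 99 ((-44.505348205566406, -29.294204711914062), (18.54530143737793, 52.93872833251953), 87.93730163574219) [-70.7 -39.3] [-18.1 -20.6]
blk 289 ((-40.71295166015625, -28.890335083007812), (100.00691223144531, 58.10951232910156), 0.5729495882987976) [-90.7 -58.4] [ 9.5 -0.2]
```

drive_tool([
  {"translation":[0,0,0],"rotation":[0,0,0],"fingers":1},
  {"translation":[0,0,0],"rotation":[0,0,0],"fingers":1},
  {"translation":[0,0,0],"rotation":[0,0,0],"fingers":1},
  {"translation":[0,0,0],"rotation":[0,0,0],"fingers":1},
  {"translation":[0,0,0],"rotation":[0,0,0],"fingers":1},
])

```text
clock: 7.85
position: [598.6, 68.3, 56.8]
tcp_rot: [0.98, 0.053, 0.19, -0.011]
wrist_force: [1.2, 0.1, -2.6]
width: 15.6
grip_force: 20.0
```

drive_tool([
  {"translation":[0.4,0,0.13],"rotation":[0,0,0],"fingers":1},
  {"translation":[0.4,0,0.16],"rotation":[0,0,0],"fingers":1},
  {"translation":[0.4,0,0.16],"rotation":[0,0,0],"fingers":1},
])

```text
clock: 8.1
position: [637.0, 72.5, 57.6]
tcp_rot: [0.98, 0.053, 0.19, -0.011]
wrist_force: [0.1, 0.4, -3.1]
width: 15.9
grip_force: 20.0
```

```bash
python3 -c "
from h import *
prk()"
```

```text
t8.10 p [637.   72.5  57.6] yawx 0.1072 lean 0.383 yz -0.001 F [ 0.1  0.4 -3.1] w15.9 g20.0 j [-0.01  0.62  1.93  0.2   0.22  1.26]
rack tcp [-48.5 -97.5]
```

drive_tool([
  {"translation":[0.15,0,0.06],"rotation":[0,0,0],"fingers":1},
  {"translation":[0.05,0,0.02],"rotation":[0,0,0],"fingers":1},
  {"translation":[0.05,0,0.02],"rotation":[0,0,0],"fingers":1},
])

```text
clock: 8.35
position: [644.2, 73.3, 57.3]
tcp_rot: [0.98, 0.053, 0.19, -0.011]
wrist_force: [-0.5, -0.3, -2.7]
width: 15.6
grip_force: 20.0
```

drive_tool([
  {"translation":[0.05,0,0.02],"rotation":[0,0,0],"fingers":1},
  {"translation":[0.03,0,0.01],"rotation":[0,0,0],"fingers":1},
])

```text
clock: 8.52
position: [647.1, 73.5, 57.7]
tcp_rot: [0.98, 0.053, 0.19, -0.011]
wrist_force: [0.8, 0.5, -2.5]
width: 16.0
grip_force: 20.0
```

```bash
python3 -c "
from h import *
prk()"
```

```text
t8.52 p [647.1  73.5  57.7] yawx 0.1072 lean 0.383 yz -0.001 F [ 0.8  0.5 -2.5] w16.0 g20.0 j [-0.01  0.63  1.9   0.19  0.23  1.28]
rack tcp [-38.4 -97.5]
```

drive_tool([
  {"translation":[0.03,0,0.015],"rotation":[0,0,0],"fingers":1},
  {"translation":[0.03,0,0.015],"rotation":[0,0,0],"fingers":1},
])

```text
clock: 8.68
position: [648.2, 73.8, 57.4]
tcp_rot: [0.981, 0.053, 0.189, -0.011]
wrist_force: [-10.6, -2.2, 3.0]
width: 15.8
grip_force: 20.0
```

drive_tool([
  {"translation":[0.03,0,0.015],"rotation":[0,0,0],"fingers":1},
  {"translation":[0.03,0,0.015],"rotation":[0,0,0],"fingers":1},
])

```text
clock: 8.85
position: [648.3, 73.9, 56.9]
tcp_rot: [0.981, 0.053, 0.187, -0.011]
wrist_force: [-23.9, -7.4, 16.0]
width: 15.5
grip_force: 20.0
```

```bash
python3 -c "
from h import *
prk()"
```

```text
t8.85 p [648.3  73.9  56.9] yawx 0.1069 lean 0.377 yz -0.002 F [-23.9  -7.4  16. ] w15.5 g20.0 j [-0.01  0.63  1.89  0.18  0.24  1.29]
rack tcp [-37.1 -97.2]
```

drive_tool([
  {"translation":[-0.02,0,-0.015],"rotation":[0,0,0],"fingers":1},
  {"translation":[0,-0.15,0],"rotation":[0,0,0],"fingers":1},
  {"translation":[0,-0.1,0],"rotation":[0,0,0],"fingers":1},
])

```text
clock: 9.1
position: [647.7, 80.5, 57.0]
tcp_rot: [0.981, 0.052, 0.188, -0.011]
wrist_force: [-11.2, -11.2, 1.8]
width: 16.0
grip_force: 20.0
```

drive_tool([
  {"translation":[0,-0.05,0],"rotation":[0,0,0],"fingers":1},
  {"translation":[0,-0.05,0],"rotation":[0,0,0],"fingers":1},
])

```text
clock: 9.27
position: [647.4, 83.2, 57.0]
tcp_rot: [0.981, 0.052, 0.188, -0.01]
wrist_force: [-11.2, -13.3, 3.2]
width: 15.8
grip_force: 20.0
```

```bash
python3 -c "
from h import *
prk()"
```

```text
t9.27 p [647.4  83.2  57. ] yawx 0.1063 lean 0.379 yz -0.001 F [-11.2 -13.3   3.2] w15.8 g20.0 j [0.01 0.63 1.9  0.15 0.24 1.34]
rack tcp [-37.1 -87.8]
```

drive_tool([
  {"translation":[-0.01,-0.03,-0.005],"rotation":[0,0,0],"fingers":1},
  {"translation":[0,-0.03,0],"rotation":[0,0,0],"fingers":1},
])

```text
clock: 9.43
position: [647.2, 85.2, 57.0]
tcp_rot: [0.981, 0.052, 0.188, -0.011]
wrist_force: [-8.0, -9.8, 0.4]
width: 16.0
grip_force: 20.0
```

drive_tool([
  {"translation":[0,-0.03,0],"rotation":[0,0,0],"fingers":1},
  {"translation":[0,-0.03,0],"rotation":[0,0,0],"fingers":1},
])

```text
clock: 9.6
position: [647.0, 86.9, 57.0]
tcp_rot: [0.981, 0.052, 0.188, -0.011]
wrist_force: [-9.5, -10.3, 0.3]
width: 16.1
grip_force: 20.0
```

```bash
python3 -c "
from h import *
prk()"
```

```text
t9.60 p [647.   86.9  57. ] yawx 0.1063 lean 0.379 yz -0.001 F [ -9.5 -10.3   0.3] w16.1 g20.0 j [0.02 0.63 1.9  0.14 0.24 1.35]
rack tcp [-37.1 -84.2]
```

drive_tool([
  {"translation":[0,-0.03,0],"rotation":[0,0,0],"fingers":1},
  {"translation":[0,-0.03,0],"rotation":[0,0,0],"fingers":1},
])

```text
clock: 9.77
position: [646.9, 88.4, 57.1]
tcp_rot: [0.981, 0.052, 0.188, -0.01]
wrist_force: [-9.2, -22.3, 1.2]
width: 15.8
grip_force: 20.0
```

drive_tool([
  {"translation":[0,-0.03,0],"rotation":[0,0,0],"fingers":1},
  {"translation":[0,-0.03,0],"rotation":[0,0,0],"fingers":1},
])

```text
clock: 9.93
position: [646.9, 88.6, 57.2]
tcp_rot: [0.981, 0.052, 0.189, -0.01]
wrist_force: [-10.7, -35.4, 3.7]
width: 16.3
grip_force: 20.0
```

```bash
python3 -c "
from h import *
prk()"
```

```text
t9.93 p [646.9  88.6  57.2] yawx 0.1054 lean 0.380 yz 0.000 F [-10.7 -35.4   3.7] w16.3 g20.0 j [0.02 0.63 1.9  0.13 0.24 1.37]
rack tcp [-37.  -82.5]
```

drive_tool([
  {"translation":[0,0.02,0],"rotation":[0,0,0],"fingers":0.65},
  {"translation":[0,0,0],"rotation":[0,0,0],"fingers":0.65},
  {"translation":[0,0,0],"rotation":[0,0,0],"fingers":0.65},
  {"translation":[0,0,0],"rotation":[0,0,0],"fingers":0.65},
])

```text
clock: 10.27
position: [648.8, 91.1, 58.1]
tcp_rot: [0.98, 0.053, 0.191, -0.011]
wrist_force: [-0.2, 0.4, -0.5]
width: 32.3
grip_force: 0.0
```

drive_tool([
  {"translation":[0,0,-0.5],"rotation":[0,0,0],"fingers":0.65},
  {"translation":[0,0,-1],"rotation":[0,0,0],"fingers":0.65},
  {"translation":[0,0,-1],"rotation":[0,0,0],"fingers":0.65},
  {"translation":[-0.5,0,-1],"rotation":[0,0,0],"fingers":0.65},
  {"translation":[-1,0,-0.5],"rotation":[0,-1,0],"fingers":0.5},
])

```text
clock: 10.68
position: [561.7, 81.9, 155.0]
tcp_rot: [0.988, 0.053, 0.143, -0.008]
wrist_force: [-0.3, -0.4, -0.1]
width: 36.0
grip_force: 0.0
```

drive_tool([
  {"translation":[-1,0,-0.5],"rotation":[0,-1,0],"fingers":0.5},
  {"translation":[-1,0,-0.3],"rotation":[0,-1,0],"fingers":0.5},
  {"translation":[0,0,0],"rotation":[0,-0.8,0],"fingers":0.5},
  {"translation":[0,0,0],"rotation":[0,0,0],"fingers":0.5},
])

```text
clock: 11.02
position: [499.9, 74.8, 162.6]
tcp_rot: [0.999, 0.054, 0.002, -0.0]
wrist_force: [-0.2, 0.5, -1.5]
width: 47.5
grip_force: 0.0
```

```bash
python3 - <<'E'
from h import *
prk()
W,w=core(482,-226)
np.savez('w4',W=W,px=w['pixels'],d=w['depth'])
s=snapshot("side");Ws=world(s)
for nm,W,px,d in(("side",Ws,s["pixels"],s["depth"]),("wrist",W,w["pixels"],w["depth"])):
  px=px.astype(int);Q=rk(W)
  for lab,z,y0,y1 in(("ribL",84,-50,0),("ribM",84,-110,-62)):
    k=(d>0)&(abs(W[...,2]-z+.8)<2.5)&(Q[...,1]>y0)&(Q[...,1]<y1)&(Q[...,0]>-130)&(Q[...,0]<10)
    k&=(px[...,2]-px[...,0]>12)
    q=Q[k]
    if len(q)>8:print(nm,lab,len(q),np.round(np.array(sum(map(lambda a:a if isinstance(a,tuple) else (a,),cv2.minAreaRect(q.astype(np.float32))),())),1))
E
```

```text
t11.02 p [499.9  74.8 162.6] yawx 0.1080 lean 0.003 yz -0.000 F [-0.2  0.5 -1.5] w47.5 g0.0 j [0.02 0.39 1.91 0.   0.84 1.48]
rack tcp [-184.6  -80.7]
t11.02 p [499.9  74.8 162.6] yawx 0.1080 lean 0.003 yz -0.000 F [-0.2  0.5 -1.5] w47.5 g0.0 j [0.02 0.39 1.91 0.   0.84 1.48]
blk 220 z28.2 [ 496.4 -200.4] [30.6 10.4] 14.9
side ribL 103 [-44.5 -24.4  17.8  51.9  88.6]
side ribM 94 [-37.  -79.3  18.   52.6  88.8]
wrist ribL 1390 [-52.6 -26.7  38.4  16.5   0.1]
wrist ribM 1074 [-48.2 -82.6  15.9  29.1  89.9]
```

drive_tool([
  {"translation":[-0.17,1,-0.1],"rotation":[0,0,0],"fingers":0.4},
  {"translation":[-0.17,1,-0.1],"rotation":[0,0,0],"fingers":0.4},
  {"translation":[-0.17,1,-0.1],"rotation":[0,0,0],"fingers":0.4},
  {"translation":[-0.17,1,-0.1],"rotation":[0,0,0],"fingers":0.4},
  {"translation":[-0.17,1,-0.1],"rotation":[0,0,0],"fingers":0.4},
])

```text
clock: 11.53
position: [489.1, -78.4, 176.1]
tcp_rot: [0.999, 0.054, 0.003, -0.0]
wrist_force: [1.5, 0.6, -0.4]
width: 56.8
grip_force: 0.0
```

drive_tool([
  {"translation":[-0.17,1,-0.1],"rotation":[0,0,0],"fingers":0.4},
  {"translation":[-0.17,1,-0.1],"rotation":[0,0,0],"fingers":0.4},
  {"translation":[-0.17,1,-0.1],"rotation":[0,0,0],"fingers":0.4},
  {"translation":[-0.17,1,-0.1],"rotation":[0,0,0],"fingers":0.4},
  {"translation":[-0.15,0.9,0],"rotation":[0,0,0],"fingers":0.4},
])

```text
clock: 11.95
position: [480.3, -227.9, 188.2]
tcp_rot: [0.999, 0.054, 0.003, 0.0]
wrist_force: [0.2, 0.6, -0.3]
width: 57.0
grip_force: 0.0
```

drive_tool([
  {"translation":[0,0,0],"rotation":[0,0,1],"fingers":0.4},
  {"translation":[0,0,0],"rotation":[0,0,1],"fingers":0.4},
  {"translation":[0,0,0],"rotation":[0,0,0],"fingers":0.4},
])

```text
clock: 12.2
position: [480.2, -226.5, 187.6]
tcp_rot: [0.999, -0.049, 0.002, -0.0]
wrist_force: [-0.2, 0.8, -0.7]
width: 57.1
grip_force: 0.0
```

```bash
python3 -c "
from h import *
core(482,-226,rad=50)"
```

```text
t12.20 p [ 480.2 -226.5  187.6] yawx -0.0977 lean 0.005 yz -0.001 F [-0.2  0.8 -0.7] w57.1 g0.0 j [-0.57  0.39  1.82  0.    0.93  1.1 ]
rib 983 z63.1 [ 482.8 -225.8] [15.6 51.8] 84.6
blk 2129 z29.2 [ 482.7 -225.9] [55.8 55.8] 84.8
```

drive_tool([
  {"translation":[-0.38,-0.03,1],"rotation":[0,-0.05,-0.05],"fingers":0.4},
  {"translation":[0,0,1],"rotation":[0,0,0],"fingers":0.4},
  {"translation":[0,0,1],"rotation":[0,0,0],"fingers":0.4},
  {"translation":[0,0,1],"rotation":[0,0,0],"fingers":0.4},
  {"translation":[0,0,0.9],"rotation":[0,0,0],"fingers":0.5},
])

```text
clock: 12.67
position: [468.9, -223.4, 39.6]
tcp_rot: [0.999, -0.041, -0.0, -0.001]
wrist_force: [0.1, -0.2, 0.2]
width: 54.0
grip_force: 0.0
```

drive_tool([
  {"translation":[0,0,0.1],"rotation":[0,0,0],"fingers":1},
  {"translation":[0,0,0],"rotation":[0,0,0],"fingers":1},
  {"translation":[0,0,0],"rotation":[0,0,0],"fingers":1},
  {"translation":[0,0,0],"rotation":[0,0,0],"fingers":1},
  {"translation":[0,0,0],"rotation":[0,0,0],"fingers":1},
])

```text
clock: 13.08
position: [469.7, -224.3, 39.7]
tcp_rot: [0.999, -0.043, 0.0, -0.0]
wrist_force: [0.6, 0.1, 0.2]
width: 22.5
grip_force: 0.0
```

drive_tool([
  {"translation":[0,0,0],"rotation":[0,0,0],"fingers":1},
  {"translation":[0,0,0],"rotation":[0,0,0],"fingers":1},
  {"translation":[0,0,0],"rotation":[0,0,0],"fingers":1},
  {"translation":[0,0,0],"rotation":[0,0,0],"fingers":1},
])

```text
clock: 13.42
position: [469.5, -224.2, 39.4]
tcp_rot: [0.999, -0.044, 0.0, -0.0]
wrist_force: [-0.7, -0.3, 8.5]
width: 15.8
grip_force: 20.0
```

drive_tool([
  {"translation":[0,0,-0.5],"rotation":[0,0,0],"fingers":1},
  {"translation":[0,0,-0.8],"rotation":[0,0,-0.7],"fingers":1},
  {"translation":[0,0,-0.8],"rotation":[0,0,-0.7],"fingers":1},
  {"translation":[0,0,-0.8],"rotation":[0,0,-0.6],"fingers":1},
  {"translation":[0,0,-0.2],"rotation":[0,0,0],"fingers":1},
])

```text
clock: 13.83
position: [470.1, -224.7, 134.6]
tcp_rot: [0.998, 0.058, 0.001, 0.001]
wrist_force: [0.1, -0.5, -2.2]
width: 15.9
grip_force: 20.0
```

```bash
python3 -c "
from h import *
to(594.3,14.6,120)"
```

```text
t13.83 p [ 470.1 -224.7  134.6] yawx 0.1157 lean 0.003 yz 0.001 F [ 0.1 -0.5 -2.2] w15.9 g20.0 j [-0.57  0.45  1.9   0.    0.79  0.88]
units [ 5.03 -7.45  0.49]
```

drive_tool([
  {"translation":[0.62,-0.93,0],"rotation":[0,0,0],"fingers":1},
  {"translation":[0.62,-0.93,0],"rotation":[0,0,0],"fingers":1},
  {"translation":[0.62,-0.93,0],"rotation":[0,0,0],"fingers":1},
  {"translation":[0.62,-0.93,0],"rotation":[0,0,0],"fingers":1},
  {"translation":[0.62,-0.93,0],"rotation":[0,0,0],"fingers":1},
])

```text
clock: 14.25
position: [546.1, -73.5, 130.8]
tcp_rot: [0.998, 0.055, -0.001, -0.001]
wrist_force: [0.1, -0.8, -2.2]
width: 16.1
grip_force: 20.0
```

drive_tool([
  {"translation":[0.62,-0.93,0],"rotation":[0,0,0],"fingers":1},
  {"translation":[0.62,-0.93,0],"rotation":[0,0,0],"fingers":1},
  {"translation":[0.5,-0.93,0],"rotation":[0,0,0.1],"fingers":1},
  {"translation":[0,0,0],"rotation":[0,0,0],"fingers":1},
  {"translation":[0,0,0],"rotation":[0,0,0],"fingers":1},
])

```text
clock: 14.67
position: [588.2, 15.5, 130.5]
tcp_rot: [0.999, 0.052, -0.001, -0.001]
wrist_force: [0.4, -1.3, -2.0]
width: 15.9
grip_force: 20.0
```

```bash
python3 -c "
from h import *
to(594.3,14.6,60.5)"
```

```text
t14.67 p [588.2  15.5 130.5] yawx 0.1038 lean -0.002 yz -0.002 F [ 0.4 -1.3 -2. ] w15.9 g20.0 j [-0.09  0.54  1.74  0.    0.87  1.38]
units [0.2  0.05 2.33]
```

drive_tool([
  {"translation":[0.2,0.05,0.6],"rotation":[0,0,0],"fingers":1},
  {"translation":[0,0,0.8],"rotation":[0,0,0],"fingers":1},
  {"translation":[0,0,0.7],"rotation":[0,0,0],"fingers":1},
  {"translation":[0,0,0.2],"rotation":[0,0,0],"fingers":1},
  {"translation":[0,0,0],"rotation":[0,0,0],"fingers":1},
])

```text
clock: 15.08
position: [593.3, 12.4, 61.0]
tcp_rot: [0.999, 0.05, -0.002, -0.001]
wrist_force: [0.1, 0.5, -0.3]
width: 16.0
grip_force: 20.0
```

```bash
python3 -c "
from h import *
prk()"
```

```text
t15.08 p [593.3  12.4  61. ] yawx 0.1008 lean -0.004 yz -0.002 F [ 0.1  0.5 -0.3] w16.0 g20.0 j [-0.09  0.64  1.77  0.    0.73  1.38]
rack tcp [ -98.4 -152.6]
```

drive_tool([
  {"translation":[0,0,0],"rotation":[0,0,0],"fingers":0.5},
  {"translation":[0,0,0],"rotation":[0,0,0],"fingers":0.5},
  {"translation":[0,0,0],"rotation":[0,0,0],"fingers":0.5},
  {"translation":[0,0,0],"rotation":[0,0,0],"fingers":0.5},
  {"translation":[0,0,0],"rotation":[0,0.5,0],"fingers":0.5},
])

```text
clock: 15.5
position: [595.8, 13.2, 63.1]
tcp_rot: [0.998, 0.051, 0.025, -0.002]
wrist_force: [-0.8, 0.7, -0.4]
width: 43.8
grip_force: 0.0
```

drive_tool([
  {"translation":[0,0,0],"rotation":[0,0.7,0],"fingers":0.5},
  {"translation":[0,0,0],"rotation":[0,0.7,0],"fingers":0.5},
  {"translation":[0,0,0],"rotation":[0,0.7,0],"fingers":0.5},
  {"translation":[0,0,0],"rotation":[0,0.7,0],"fingers":0.5},
  {"translation":[0,0,0],"rotation":[0,0.4,0],"fingers":0.5},
])

```text
clock: 15.92
position: [593.7, 12.8, 63.0]
tcp_rot: [0.981, 0.05, 0.185, -0.009]
wrist_force: [-0.5, 0.4, -1.5]
width: 47.6
grip_force: 0.0
```

drive_tool([
  {"translation":[0,0,0],"rotation":[0,0.4,0],"fingers":0.5},
  {"translation":[0,0,0],"rotation":[0,0,0],"fingers":0.5},
])

```text
clock: 16.08
position: [594.0, 13.9, 62.7]
tcp_rot: [0.979, 0.05, 0.199, -0.012]
wrist_force: [-0.0, -0.1, -0.4]
width: 47.7
grip_force: 0.0
```

```bash
python3 -c "
from h import *
prk()"
```

```text
t16.08 p [594.   13.9  62.7] yawx 0.1016 lean 0.401 yz -0.004 F [-0.  -0.1 -0.4] w47.7 g0.0 j [-0.13  0.57  2.05  0.63  0.16  0.74]
rack tcp [ -97.5 -151.2]
```

drive_tool([
  {"translation":[-0.03,0.05,0.07],"rotation":[0,0,-0.04],"fingers":0.5},
  {"translation":[-0.03,0,0.08],"rotation":[0,0,0],"fingers":1},
  {"translation":[0,0,0],"rotation":[0,0,0],"fingers":1},
  {"translation":[0,0,0],"rotation":[0,0,0],"fingers":1},
  {"translation":[0,0,0],"rotation":[0,0,0],"fingers":1},
])

```text
clock: 16.5
position: [595.0, 12.5, 57.6]
tcp_rot: [0.979, 0.052, 0.198, -0.012]
wrist_force: [0.3, 0.0, 0.7]
width: 26.1
grip_force: 0.0
```

drive_tool([
  {"translation":[0,0,0],"rotation":[0,0,0],"fingers":1},
  {"translation":[0,0,0],"rotation":[0,0,0],"fingers":1},
  {"translation":[0,0,0],"rotation":[0,0,0],"fingers":1},
])

```text
clock: 16.75
position: [594.9, 12.5, 57.6]
tcp_rot: [0.979, 0.052, 0.198, -0.012]
wrist_force: [-0.1, 0.6, 0.2]
width: 16.0
grip_force: 20.0
```

```bash
python3 -c "
from h import *
prk()"
```

```text
t16.75 p [594.9  12.5  57.6] yawx 0.1065 lean 0.400 yz -0.002 F [-0.1  0.6  0.2] w16.0 g20.0 j [-0.13  0.58  2.05  0.66  0.16  0.69]
rack tcp [ -96.7 -152.7]
```

drive_tool([
  {"translation":[0.37,0,0.13],"rotation":[0,0,0],"fingers":1},
  {"translation":[0.37,0,0.155],"rotation":[0,0,0],"fingers":1},
  {"translation":[0.37,0,0.155],"rotation":[0,0,0],"fingers":1},
  {"translation":[0.37,0,0.155],"rotation":[0,0,0],"fingers":1},
  {"translation":[0,0,0],"rotation":[0,0,0],"fingers":1},
])

```text
clock: 17.17
position: [644.0, 17.6, 58.4]
tcp_rot: [0.979, 0.052, 0.199, -0.012]
wrist_force: [0.1, -0.4, -1.5]
width: 15.9
grip_force: 20.0
```

```bash
python3 -c "
from h import *
prk()"
```

```text
t17.17 p [644.   17.6  58.4] yawx 0.1067 lean 0.401 yz -0.002 F [ 0.1 -0.4 -1.5] w15.9 g20.0 j [-0.11  0.62  1.93  0.41  0.22  0.96]
rack tcp [ -47.4 -152.8]
```

drive_tool([
  {"translation":[0.15,0,0.065],"rotation":[0,0,0],"fingers":1},
  {"translation":[0.04,0,0.017],"rotation":[0,0,0],"fingers":1},
])

```text
clock: 17.33
position: [648.3, 18.2, 58.0]
tcp_rot: [0.979, 0.052, 0.198, -0.012]
wrist_force: [0.2, 0.4, -1.2]
width: 15.9
grip_force: 20.0
```

drive_tool([
  {"translation":[0.03,0,0.015],"rotation":[0,0,0],"fingers":1},
  {"translation":[0.03,0,0.015],"rotation":[0,0,0],"fingers":1},
])

```text
clock: 17.5
position: [650.2, 18.4, 58.1]
tcp_rot: [0.979, 0.052, 0.198, -0.012]
wrist_force: [0.1, 0.8, -1.6]
width: 16.0
grip_force: 20.0
```

```bash
python3 -c "
from h import *
prk()"
```

```text
t17.50 p [650.2  18.4  58.1] yawx 0.1063 lean 0.399 yz -0.002 F [ 0.1  0.8 -1.6] w16.0 g20.0 j [-0.11  0.63  1.91  0.39  0.23  0.99]
rack tcp [ -41.1 -152.6]
```

drive_tool([
  {"translation":[0.03,0,0.015],"rotation":[0,0,0],"fingers":1},
  {"translation":[0.03,0,0.015],"rotation":[0,0,0],"fingers":1},
])

```text
clock: 17.67
position: [651.0, 18.7, 57.7]
tcp_rot: [0.979, 0.052, 0.197, -0.012]
wrist_force: [-18.2, -5.4, 12.1]
width: 16.0
grip_force: 20.0
```

drive_tool([
  {"translation":[0.015,0,0.005],"rotation":[0,0,0],"fingers":1},
  {"translation":[0,0,0],"rotation":[0,0,0],"fingers":1},
])

```text
clock: 17.83
position: [651.0, 18.7, 57.8]
tcp_rot: [0.979, 0.052, 0.196, -0.012]
wrist_force: [-11.9, -3.2, 6.2]
width: 16.0
grip_force: 20.0
```

```bash
python3 -c "
from h import *
prk()"
```

```text
t17.83 p [651.   18.7  57.8] yawx 0.1061 lean 0.396 yz -0.003 F [-11.9  -3.2   6.2] w16.0 g20.0 j [-0.11  0.63  1.91  0.38  0.23  1.  ]
rack tcp [ -40.2 -152.4]
```

drive_tool([
  {"translation":[-0.01,-0.1,-0.005],"rotation":[0,0,0],"fingers":1},
  {"translation":[0,-0.15,0],"rotation":[0,0,0],"fingers":1},
  {"translation":[0,-0.1,0],"rotation":[0,0,0],"fingers":1},
  {"translation":[0,-0.05,0],"rotation":[0,0,0],"fingers":1},
])

```text
clock: 18.17
position: [649.9, 29.9, 57.8]
tcp_rot: [0.979, 0.052, 0.197, -0.012]
wrist_force: [-9.7, -11.0, 3.3]
width: 16.1
grip_force: 20.0
```

drive_tool([
  {"translation":[0,-0.03,0],"rotation":[0,0,0],"fingers":1},
])

```text
clock: 18.25
position: [649.8, 30.7, 57.8]
tcp_rot: [0.979, 0.052, 0.197, -0.012]
wrist_force: [-9.0, -10.0, 3.3]
width: 15.9
grip_force: 20.0
```

```bash
python3 -c "
from h import *
prk()"
```

```text
t18.25 p [649.8  30.7  57.8] yawx 0.1056 lean 0.397 yz -0.002 F [ -9.  -10.    3.3] w15.9 g20.0 j [-0.09  0.63  1.91  0.35  0.22  1.05]
rack tcp [ -40.2 -140.3]
```

drive_tool([
  {"translation":[0,-0.03,0],"rotation":[0,0,0],"fingers":1},
  {"translation":[0,-0.03,0],"rotation":[0,0,0],"fingers":1},
])

```text
clock: 18.42
position: [649.6, 32.3, 57.8]
tcp_rot: [0.979, 0.052, 0.197, -0.012]
wrist_force: [-10.0, -17.2, 4.6]
width: 15.8
grip_force: 20.0
```

drive_tool([
  {"translation":[0,-0.03,0],"rotation":[0,0,0],"fingers":1},
  {"translation":[0,-0.02,0],"rotation":[0,0,0],"fingers":1},
])

```text
clock: 18.58
position: [649.7, 32.4, 57.9]
tcp_rot: [0.979, 0.051, 0.197, -0.011]
wrist_force: [-12.5, -26.9, 3.8]
width: 16.4
grip_force: 20.0
```

```bash
python3 -c "
from h import *
prk()"
```

```text
t18.58 p [649.7  32.4  57.9] yawx 0.1047 lean 0.398 yz -0.001 F [-12.5 -26.9   3.8] w16.4 g20.0 j [-0.08  0.63  1.91  0.34  0.22  1.07]
rack tcp [ -40.1 -138.6]
```

drive_tool([
  {"translation":[0,0.02,0],"rotation":[0,0,0],"fingers":0.65},
  {"translation":[0,0,0],"rotation":[0,0,0],"fingers":0.65},
  {"translation":[0,0,0],"rotation":[0,0,0],"fingers":0.65},
  {"translation":[0,0,0],"rotation":[0,0,0],"fingers":0.65},
])

```text
clock: 18.92
position: [651.2, 34.3, 58.3]
tcp_rot: [0.979, 0.052, 0.198, -0.012]
wrist_force: [-0.0, 0.2, 0.2]
width: 32.4
grip_force: 0.0
```

drive_tool([
  {"translation":[0,0,-0.5],"rotation":[0,0,0],"fingers":0.65},
  {"translation":[0,0,-1],"rotation":[0,0,0],"fingers":0.65},
  {"translation":[0,0,-1],"rotation":[0,0,0],"fingers":0.65},
  {"translation":[-0.5,0,-1],"rotation":[0,0,0],"fingers":0.65},
  {"translation":[-1,0,-0.5],"rotation":[0,-1,0],"fingers":0.5},
])

```text
clock: 19.33
position: [562.5, 24.8, 153.8]
tcp_rot: [0.987, 0.053, 0.151, -0.009]
wrist_force: [0.1, 0.5, -0.6]
width: 36.0
grip_force: 0.0
```

drive_tool([
  {"translation":[-1,0,-0.5],"rotation":[0,-1,0],"fingers":0.5},
  {"translation":[-1,0,-0.3],"rotation":[0,-1,0],"fingers":0.5},
  {"translation":[0,0,0],"rotation":[0,-1,0],"fingers":0.5},
  {"translation":[0,0,0],"rotation":[0,0,0],"fingers":0.5},
])

```text
clock: 19.67
position: [500.8, 17.6, 160.5]
tcp_rot: [0.999, 0.054, -0.001, -0.001]
wrist_force: [0.0, 0.5, 0.4]
width: 47.4
grip_force: 0.0
```

```bash
cat > chk.py <<'E'
from h import *
prk();st=state()
w=snapshot("wrist");s=snapshot("side")
for nm,S in(("side",s),("wrist",w)):
  W=world(S,st);px=S["pixels"].astype(int);d=S["depth"];Q=rk(W)
  for lab,z,y0,y1 in(("ribL",84,-50,0),("ribM",84,-105,-62),("ribS",84,-160,-118)):
    k=(d>0)&(abs(W[...,2]-z+.8)<2.5)&(Q[...,1]>y0)&(Q[...,1]<y1)&(Q[...,0]>-130)&(Q[...,0]<10)
    k&=(px[...,2]-px[...,0]>12);q=Q[k]
    if len(q)>8:
      r=cv2.minAreaRect(q.astype(np.float32));print(nm,lab,len(q),np.round([*r[0],*r[1],r[2]],1),"x",q[:,0].min().round(1),q[:,0].max().round(1))
  # block front edges
  for lab,y0,y1 in(("L",-50,-10),("M",-105,-62),("S",-160,-118)):
    k=(d>0)&(abs(W[...,2]-49)<2.5)&(Q[...,1]>y0)&(Q[...,1]<y1)&(Q[...,0]>-130)&(Q[...,0]<-40)&(px[...,2]-px[...,0]>12)
    q=Q[k]
    if len(q)>8:print("  blk front",lab,np.percentile(q[:,0],1).round(1))
cv2.imwrite("pics/chk_w.png",w["pixels"]);cv2.imwrite("pics/chk_s.png",cv2.resize(s["pixels"][140:300,170:390],(792,576),interpolation=2))
E
python3 chk.py
```

```text
t19.67 p [500.8  17.6 160.5] yawx 0.1076 lean -0.002 yz -0.001 F [0.  0.5 0.4] w47.4 g0.0 j [-0.1   0.39  1.92  0.    0.84  1.37]
rack tcp [-189.7 -137.6]
side ribL 102 [-45.7 -24.1  18.1  53.6  89.7] x -72.5 -19.0
side ribM 89 [-36.8 -80.5  50.6  17.8   0.3] x -62.1 -11.5
side ribS 89 [ -29.3 -135.9   19.3   51.2   88.6] x -54.8 -3.7
  blk front L -88.7
  blk front M -72.4
  blk front S -57.7
wrist ribL 1199 [-55.5 -27.   32.3  16.8   0.1] x -71.6 -39.3
wrist ribM 846 [-51.3 -82.7  22.4  16.4   0.1] x -62.5 -40.1
wrist ribS 552 [ -47.4 -138.5   16.2   14.5   89.8] x -54.7 -40.1
  blk front L -89.6
  blk front M -72.5
  blk front S -56.7
```

View pics/chk_w.png

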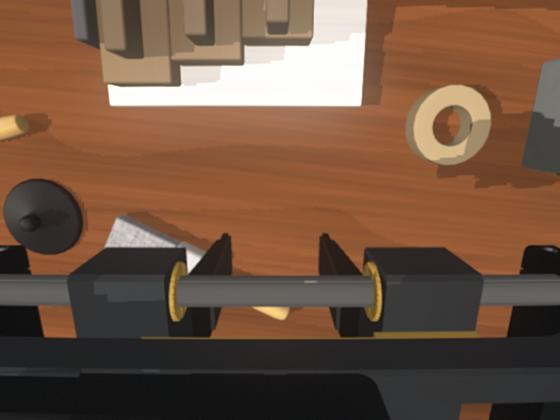

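The wrist view shows the three cores side by side and square, with stepped fronts at rows 85, 63 and 40. The long core sits about 1–2 mm off the stop, so I'll nudge its front end with closed fingers.

drive_tool([
  {"translation":[0.6,-0.92,0],"rotation":[0,0,0],"fingers":1},
  {"translation":[0.6,-0.92,0],"rotation":[0,0,0],"fingers":1},
  {"translation":[0.6,-0.92,0],"rotation":[0,0,0],"fingers":1},
  {"translation":[0.6,-0.92,0],"rotation":[0,0,0.02],"fingers":1},
  {"translation":[0,0,0.7],"rotation":[0,0,0],"fingers":1},
])

```text
clock: 20.18
position: [562.8, 139.6, 140.8]
tcp_rot: [0.999, 0.054, 0.005, -0.002]
wrist_force: [-0.1, -0.4, 0.1]
width: 19.3
grip_force: 0.0
```

drive_tool([
  {"translation":[0,0,0.8],"rotation":[0,0,0],"fingers":1},
  {"translation":[0,0,0.8],"rotation":[0,0,0],"fingers":1},
  {"translation":[0,0,0.8],"rotation":[0,0,0],"fingers":1},
  {"translation":[0,0,0.8],"rotation":[0,0,0],"fingers":1},
  {"translation":[0,0,0.2],"rotation":[0,0,0],"fingers":1},
])

```text
clock: 20.6
position: [557.4, 135.3, 33.2]
tcp_rot: [0.999, 0.053, -0.002, -0.001]
wrist_force: [-0.9, 0.3, -0.9]
width: 0.3
grip_force: 0.0
```

```bash
python3 -c "
from h import *
prk()"
```

```text
t20.60 p [557.4 135.3  33.2] yawx 0.1055 lean -0.003 yz -0.003 F [-0.9  0.3 -0.9] w0.3 g0.0 j [0.12 0.66 1.84 0.   0.64 1.58]
rack tcp [-121.   -26.6]
```

drive_tool([
  {"translation":[0.35,0,0],"rotation":[0,0,0],"fingers":1},
  {"translation":[0.2,0,0],"rotation":[0,0,0],"fingers":1},
  {"translation":[0.05,0,0],"rotation":[0,0,0],"fingers":1},
  {"translation":[0,0,0],"rotation":[0,0,0],"fingers":1},
])

```text
clock: 20.93
position: [577.5, 137.3, 37.3]
tcp_rot: [0.999, 0.053, 0.001, -0.001]
wrist_force: [-0.1, -0.3, -0.1]
width: 0.3
grip_force: 0.0
```

drive_tool([
  {"translation":[0.03,0,0],"rotation":[0,0,0],"fingers":1},
  {"translation":[0.03,0,0],"rotation":[0,0,0],"fingers":1},
])

```text
clock: 21.1
position: [578.2, 137.4, 37.2]
tcp_rot: [0.999, 0.053, -0.001, -0.001]
wrist_force: [-4.9, 0.7, 4.0]
width: 0.7
grip_force: 2.5
```

```bash
python3 -c "
from h import *
prk()"
```

```text
t21.10 p [578.2 137.4  37.2] yawx 0.1054 lean -0.001 yz -0.002 F [-4.9  0.7  4. ] w0.7 g2.5 j [0.12 0.67 1.79 0.   0.68 1.58]
rack tcp [-100.2  -26.7]
```

drive_tool([
  {"translation":[0.03,0,0],"rotation":[0,0,0],"fingers":1},
  {"translation":[0.03,0,0],"rotation":[0,0,0],"fingers":1},
])

```text
clock: 21.27
position: [578.6, 137.4, 37.1]
tcp_rot: [0.999, 0.053, -0.002, -0.001]
wrist_force: [-15.6, -2.0, 12.5]
width: 0.5
grip_force: 7.5
```

drive_tool([
  {"translation":[0.03,0,0],"rotation":[0,0,0],"fingers":1},
  {"translation":[0.02,0,0],"rotation":[0,0,0],"fingers":1},
])

```text
clock: 21.43
position: [578.6, 137.5, 37.1]
tcp_rot: [0.999, 0.053, -0.004, -0.001]
wrist_force: [-20.1, -2.8, 17.3]
width: 0.2
grip_force: 10.3
```

```bash
python3 -c "
from h import *
prk()"
```

```text
t21.43 p [578.6 137.5  37.1] yawx 0.1057 lean -0.008 yz -0.002 F [-20.1  -2.8  17.3] w0.2 g10.3 j [0.12 0.68 1.78 0.   0.69 1.58]
rack tcp [-99.8 -26.7]
```

drive_tool([
  {"translation":[-0.5,0,0],"rotation":[0,0,0],"fingers":1},
  {"translation":[-1,0,-0.5],"rotation":[0,0,0],"fingers":0.6},
  {"translation":[-0.5,0,-1],"rotation":[0,0,0],"fingers":0.6},
  {"translation":[0,0,-1],"rotation":[0,0,0],"fingers":0.6},
  {"translation":[0,0,-1],"rotation":[0,0,0],"fingers":0.6},
])

```text
clock: 21.85
position: [521.7, 131.2, 143.2]
tcp_rot: [0.999, 0.053, -0.0, -0.001]
wrist_force: [0.8, -0.8, 0.3]
width: 21.8
grip_force: 0.0
```

drive_tool([
  {"translation":[0,0,-1],"rotation":[0,0,0],"fingers":0.6},
  {"translation":[0,0.5,-1],"rotation":[0,0,0],"fingers":0.6},
  {"translation":[0,0.9,-0.5],"rotation":[0,0,0],"fingers":0.6},
  {"translation":[0,1,0],"rotation":[0,0,0],"fingers":0.6},
  {"translation":[0,1,0],"rotation":[0,0,0],"fingers":0.6},
])

```text
clock: 22.27
position: [533.8, 28.8, 218.2]
tcp_rot: [0.999, 0.053, 0.002, -0.001]
wrist_force: [-0.0, 0.1, -0.2]
width: 38.0
grip_force: 0.0
```

drive_tool([
  {"translation":[0,1,0],"rotation":[0,0,0],"fingers":0.6},
  {"translation":[0,1,0],"rotation":[0,0,0],"fingers":0.6},
  {"translation":[0,1,0],"rotation":[0,0,0],"fingers":0.6},
  {"translation":[0.1,1,0],"rotation":[0,0,0],"fingers":0.6},
  {"translation":[0.2,1,0],"rotation":[0,0,0],"fingers":0.6},
])

```text
clock: 22.68
position: [557.9, -120.1, 216.7]
tcp_rot: [0.999, 0.053, 0.0, -0.001]
wrist_force: [-0.1, 0.1, 0.5]
width: 38.4
grip_force: 0.0
```

```bash
python3 chk.py | grep -v wrist; python3 - <<'E'
from h import *
to(604,-263,200)
D=np.load("scene.npz");W=D["W"];k=(D["d"]>0)&(W[...,2]>15)&(W[...,2]<170)&(W[...,1]<-300)&(W[...,1]>-520)&(W[...,0]>440)&(W[...,0]<640)
px=D["px"].astype(int);k&=px.max(-1)<70
q=W[k];print("kettle",q.min(0).round(),q.max(0).round());h=q[q[:,2]>120];print(h.min(0).round(),h.max(0).round())
E
```

```text
t22.68 p [ 557.9 -120.1  216.7] yawx 0.1052 lean 0.001 yz -0.002 F [-0.1  0.1  0.5] w38.4 g0.0 j [-0.33  0.41  1.69  0.    1.04  1.14]
rack tcp [-147.5 -280.7]
side ribL 100 [-43.2 -24.1  18.8  53.6  89.3] x -70.1 -16.4
side ribM 84 [-36.4 -80.9  50.7  19.4   2.6] x -61.9 -11.1
side ribS 86 [ -28.3 -135.5   53.6   16.7    0.4] x -55.1 -1.5
  blk front L -87.2
  blk front M -71.1
  blk front S -55.8
  blk front L -86.8
  blk front M -71.8
  blk front S -56.1
t22.78 p [ 559.  -122.2  216.3] yawx 0.1021 lean 0.001 yz -0.001 F [-0.2  0.4 -0.2] w37.8 g0.0 j [-0.33  0.41  1.69  0.    1.04  1.14]
units [1.01 4.82 0.54]
kettle [ 440. -520.   26.] [ 543. -362.  157.]
[ 441. -428.  120.] [ 526. -417.  157.]
```

drive_tool([
  {"translation":[0.2,0.97,0.1],"rotation":[0,0,0],"fingers":0.6},
  {"translation":[0.2,0.97,0.1],"rotation":[0,0,0],"fingers":0.6},
  {"translation":[0.2,0.97,0.1],"rotation":[0,0,0],"fingers":0.6},
  {"translation":[0.2,0.97,0.1],"rotation":[0,0,0],"fingers":0.6},
  {"translation":[0.2,0.9,0.1],"rotation":[0,0,0],"fingers":0.6},
])

```text
clock: 23.2
position: [603.3, -259.0, 201.0]
tcp_rot: [0.999, 0.053, 0.0, -0.001]
wrist_force: [-0.1, -0.1, 0.0]
width: 37.9
grip_force: 0.0
```

drive_tool([
  {"translation":[0,0,0],"rotation":[0,0,0.5],"fingers":0.6},
  {"translation":[0,0,0],"rotation":[0,0,0],"fingers":0.6},
  {"translation":[0,0,0],"rotation":[0,0,0],"fingers":0.6},
])

```text
clock: 23.45
position: [602.8, -257.4, 200.8]
tcp_rot: [1.0, 0.028, -0.0, -0.001]
wrist_force: [0.0, 0.0, 0.0]
width: 38.4
grip_force: 0.0
```

```bash
python3 - <<'E'
from h import *
to(606,-263,80)
st=state();w=snapshot("wrist");W=world(w,st)
k=(w["depth"]>0)&(abs(W[...,2]-107)<4)&(np.hypot(W[...,0]-606,W[...,1]+263)<50)
q=W[k];r=cv2.minAreaRect(q[:,:2].astype(np.float32));print(len(q),np.median(q[:,2]),r)
k=(w["depth"]>0)&(abs(W[...,2]-70)<3)&(np.hypot(W[...,0]-606,W[...,1]+263)<90)
print(cv2.minAreaRect(W[k][:,:2].astype(np.float32)))
cv2.imwrite("pics/key.png",w["pixels"])
E
```

```text
t23.45 p [ 602.8 -257.4  200.8] yawx 0.0566 lean -0.001 yz -0.002 F [0. 0. 0.] w38.4 g0.0 j [-0.5   0.55  1.49  0.    1.1   1.01]
units [0.1  0.2  4.03]
751 107.026579761808 ((607.1544189453125, -264.0248107910156), (43.55706787109375, 11.432623863220215), 3.273080587387085)
((602.1019897460938, -263.9449157714844), (109.6071548461914, 88.9816665649414), 3.5972859859466553)
```

View pics/key.png

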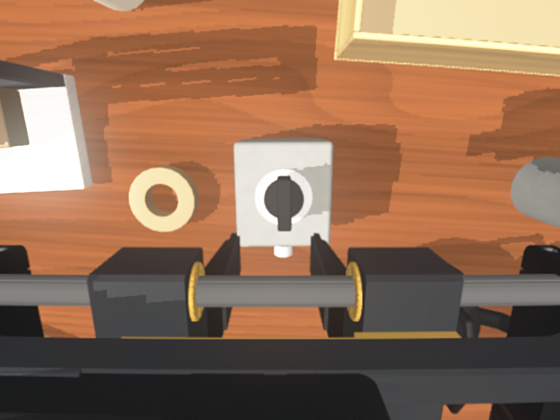

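The wrist view shows the key upright at (284,203) on its collar, at rest along the box x axis, with clear space around it.

drive_tool([
  {"translation":[0.13,0.23,0.8],"rotation":[0,0,0],"fingers":0.6},
  {"translation":[0,0,1],"rotation":[0,0,0],"fingers":0.6},
  {"translation":[0,0,1],"rotation":[0,0,0],"fingers":0.6},
  {"translation":[0,0,0.9],"rotation":[0,0,0],"fingers":0.6},
  {"translation":[0,0,0.1],"rotation":[0,0,0],"fingers":0.6},
])

```text
clock: 23.92
position: [605.7, -262.6, 83.2]
tcp_rot: [1.0, 0.029, -0.003, -0.002]
wrist_force: [-1.1, 0.1, 0.9]
width: 38.4
grip_force: 0.1
```

```bash
python3 -c "
from h import *
to(607.1,-264,86)"
```

```text
t23.92 p [ 605.7 -262.6   83.2] yawx 0.0576 lean -0.005 yz -0.005 F [-1.1  0.1  0.9] w38.4 g0.1 j [-0.51  0.68  1.58  0.    0.88  1.  ]
units [ 0.04  0.05 -0.09]
```

drive_tool([
  {"translation":[0.04,0.05,-0.08],"rotation":[0,0,0],"fingers":1},
  {"translation":[0,0,0],"rotation":[0,0,0],"fingers":1},
  {"translation":[0,0,0],"rotation":[0,0,0],"fingers":1},
  {"translation":[0,0,0],"rotation":[0,0,0],"fingers":1},
  {"translation":[0,0,0],"rotation":[0,0,0],"fingers":1},
], grip_force=25)

```text
clock: 24.33
position: [608.8, -264.4, 91.0]
tcp_rot: [1.0, 0.027, 0.0, -0.002]
wrist_force: [1.1, 3.7, 6.4]
width: 11.5
grip_force: 25.0
```

```bash
python3 -c "
from h import *
to(607.1,-264,86)"
```

```text
t24.33 p [ 608.8 -264.4   91. ] yawx 0.0548 lean 0.001 yz -0.004 F [1.1 3.7 6.4] w11.5 g25.0 j [-0.51  0.68  1.57  0.    0.89  1.  ]
units [-0.06 -0.02  0.17]
```

drive_tool([
  {"translation":[-0.04,0,0],"rotation":[0,0,0.8],"fingers":1},
  {"translation":[0,0,0],"rotation":[0,0,1],"fingers":1},
  {"translation":[0,0,0],"rotation":[0,0,1],"fingers":1},
  {"translation":[0,0,0],"rotation":[0,0,1],"fingers":1},
  {"translation":[0,0,0],"rotation":[0,0,1],"fingers":1},
])

```text
clock: 24.75
position: [608.6, -265.3, 91.0]
tcp_rot: [0.977, -0.213, 0.001, -0.001]
wrist_force: [3.4, 5.5, 4.6]
width: 11.6
grip_force: 25.0
```

drive_tool([
  {"translation":[0,0,0],"rotation":[0,0,1],"fingers":1},
  {"translation":[0,0,0],"rotation":[0,0,1],"fingers":1},
  {"translation":[0,0,0],"rotation":[0,0,1],"fingers":1},
  {"translation":[0,0,0],"rotation":[0,0,1],"fingers":1},
  {"translation":[0,0,0],"rotation":[0,0,0.8],"fingers":1},
])

```text
clock: 25.17
position: [608.1, -265.9, 91.0]
tcp_rot: [0.898, -0.439, 0.001, -0.001]
wrist_force: [0.4, 2.6, 4.4]
width: 12.0
grip_force: 25.0
```

```bash
python3 -c "
from h import *
s,m=pr();print(s['ft_torque'])"
```

```text
t25.17 p [ 608.1 -265.9   91. ] yawx -0.9095 lean 0.000 yz -0.002 F [0.4 2.6 4.4] w12.0 g25.0 j [-0.51  0.68  1.57  0.    0.89  1.97]
[ 0.34617854 -0.09432478  0.07770274]
```

drive_tool([
  {"translation":[0,0,0],"rotation":[0,0,0.6],"fingers":1},
  {"translation":[0,0,0],"rotation":[0,0,0.3],"fingers":1},
  {"translation":[0,0,0],"rotation":[0,0,0],"fingers":1},
  {"translation":[0,0,0],"rotation":[0,0,0],"fingers":1},
])

```text
clock: 25.5
position: [607.9, -266.0, 91.0]
tcp_rot: [0.879, -0.477, 0.001, -0.001]
wrist_force: [0.3, 1.2, 5.5]
width: 12.0
grip_force: 25.0
```

drive_tool([
  {"translation":[0,0,0],"rotation":[0,0,0],"fingers":1},
  {"translation":[0,0,0],"rotation":[0,0,0],"fingers":1},
  {"translation":[0,0,0],"rotation":[0,0,0],"fingers":1},
])

```text
clock: 25.75
position: [608.0, -266.0, 91.0]
tcp_rot: [0.879, -0.477, 0.001, -0.001]
wrist_force: [0.4, 1.2, 4.0]
width: 11.7
grip_force: 25.0
```

```bash
python3 -c "
from h import *
s,m=pr();print(s['ft_torque'])
w=snapshot('wrist');W=world(w,s)
k=(w['depth']>0)&(abs(W[...,2]-107)<3)&(np.hypot(W[...,0]-607,W[...,1]+264)<24)&(w['pixels'].max(-1)<70)
q=W[k];print(len(q));print(cv2.minAreaRect(q[:,:2].astype(np.float32)) if len(q)>9 else '')"
```

```text
t25.75 p [ 608. -266.   91.] yawx -0.9941 lean 0.000 yz -0.002 F [0.4 1.2 4. ] w11.7 g25.0 j [-0.51  0.68  1.57  0.    0.89  2.05]
[ 0.40331622 -0.04396159  0.18308868]
66
((608.489990234375, -269.89239501953125), (13.54608154296875, 22.48468780517578), 10.62005615234375)
```

drive_tool([
  {"translation":[0,0,0],"rotation":[0,0,0.3],"fingers":1},
  {"translation":[0,0,0],"rotation":[0,0,0.2],"fingers":1},
  {"translation":[0,0,0],"rotation":[0,0,0],"fingers":1},
  {"translation":[0,0,0],"rotation":[0,0,0],"fingers":1},
  {"translation":[0,0,0],"rotation":[0,0,0],"fingers":1},
])

```text
clock: 26.22
position: [608.0, -266.0, 91.0]
tcp_rot: [0.867, -0.498, 0.001, -0.001]
wrist_force: [1.0, 1.6, 5.4]
width: 12.5
grip_force: 25.9
```

```bash
python3 -c "
from h import *
s,m=pr();print(s['ft_torque'])"
```

```text
t26.22 p [ 608. -266.   91.] yawx -1.0432 lean 0.000 yz -0.002 F [1.  1.6 5.4] w12.5 g25.9 j [-0.51  0.68  1.57  0.    0.89  2.1 ]
[ 0.40133186 -0.13190853  0.66118037]
```

Torque rose sharply to 0.66 N m, so the key is on its stop. I'll hold it there, then release it.

drive_tool([
  {"translation":[0,0,0],"rotation":[0,0,0],"fingers":1},
  {"translation":[0,0,0],"rotation":[0,0,0],"fingers":1},
  {"translation":[0,0,0],"rotation":[0,0,0],"fingers":1},
])

```text
clock: 26.47
position: [608.0, -266.0, 91.0]
tcp_rot: [0.867, -0.498, 0.001, -0.001]
wrist_force: [0.8, 1.9, 5.4]
width: 12.3
grip_force: 25.9
```

drive_tool([
  {"translation":[0,0,0],"rotation":[0,0,0],"fingers":0},
  {"translation":[0,0,0],"rotation":[0,0,0],"fingers":0},
  {"translation":[0,0,0],"rotation":[0,0,0],"fingers":0},
  {"translation":[0,0,0],"rotation":[0,0,0],"fingers":0},
  {"translation":[0,0,0],"rotation":[0,0,0],"fingers":0},
])

```text
clock: 26.88
position: [607.0, -266.0, 89.2]
tcp_rot: [0.867, -0.499, -0.001, -0.001]
wrist_force: [-0.0, -0.2, -0.5]
width: 39.9
grip_force: 0.3
```

drive_tool([
  {"translation":[0,0,0],"rotation":[0,0,0],"fingers":0},
  {"translation":[0,0,0],"rotation":[0,0,0],"fingers":0},
  {"translation":[0,0,0],"rotation":[0,0,0],"fingers":0},
  {"translation":[0,0,0],"rotation":[0,0,0],"fingers":0},
  {"translation":[0,0,0],"rotation":[0,0,0],"fingers":0},
])

```text
clock: 27.3
position: [607.2, -266.1, 89.2]
tcp_rot: [0.867, -0.499, -0.001, -0.001]
wrist_force: [0.4, -1.2, -0.1]
width: 73.6
grip_force: 0.0
```

drive_tool([
  {"translation":[0,0,-0.6],"rotation":[0,0,0],"fingers":0},
  {"translation":[0,0,-1],"rotation":[0,0,0],"fingers":0},
  {"translation":[0,0,-1],"rotation":[0,0,0],"fingers":0},
  {"translation":[0,0,-1],"rotation":[0,0,0],"fingers":0},
  {"translation":[0,0,0],"rotation":[0,0,0],"fingers":0},
])

```text
clock: 27.72
position: [609.1, -267.2, 203.5]
tcp_rot: [0.867, -0.499, 0.004, -0.001]
wrist_force: [0.9, 0.8, 1.4]
width: 94.8
grip_force: 0.0
```

```bash
python3 - <<'E'
from h import *
s,m=pr();w=snapshot("wrist");W=world(w,s)
k=(w["depth"]>0)&(abs(W[...,2]-107)<4)&(np.hypot(W[...,0]-606,W[...,1]+263)<40)
q=W[k];print(len(q),cv2.minAreaRect(q[:,:2].astype(np.float32)))
E
python3 chk.py | grep -v wrist
```

```text
t27.72 p [ 609.1 -267.2  203.5] yawx -1.0446 lean 0.005 yz -0.005 F [0.9 0.8 1.4] w94.8 g0.0 j [-0.51  0.56  1.47  0.    1.11  2.1 ]
760 ((607.3359375, -263.72607421875), (44.0362548828125, 12.357436180114746), 0.6475305557250977)
t27.77 p [ 608.3 -266.7  200.5] yawx -1.0446 lean 0.003 yz -0.003 F [-0.5  0.3 -0. ] w95.0 g0.0 j [-0.51  0.56  1.47  0.    1.1   2.1 ]
rack tcp [-112.8 -431.8]
side ribL 104 [-44.8 -24.   19.3  52.6  87.9] x -70.9 -18.7
side ribM 92 [-36.1 -78.6  50.3  20.2   1.3] x -61.4 -10.7
side ribS 85 [ -29.3 -135.6   49.9   16.9    1. ] x -54.3 -4.3
  blk front L -88.4
  blk front M -72.2
  blk front S -57.1
```

View pics/chk_s.png

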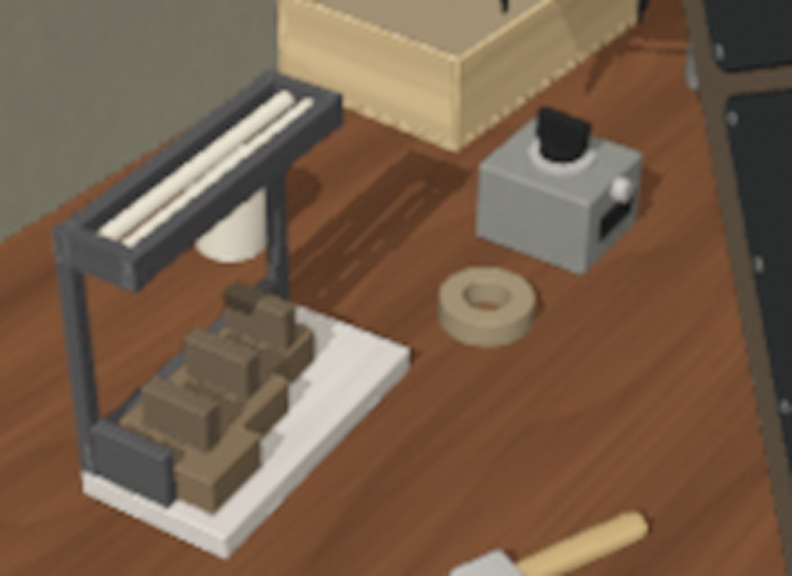

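The picture shows the row neat and closed up against the cheek, with the key back near rest and nothing else displaced. I'll settle briefly, recheck the key and hand in.

drive_tool([
  {"translation":[0,0,0],"rotation":[0,0,0],"fingers":0},
  {"translation":[0,0,0],"rotation":[0,0,0],"fingers":0},
  {"translation":[0,0,0],"rotation":[0,0,0],"fingers":0},
  {"translation":[0,0,0],"rotation":[0,0,0],"fingers":0},
  {"translation":[0,0,0],"rotation":[0,0,0],"fingers":0},
])

```text
clock: 28.28
position: [607.2, -266.2, 196.7]
tcp_rot: [0.867, -0.499, -0.001, -0.001]
wrist_force: [0.3, 0.4, 0.5]
width: 95.3
grip_force: 0.0
```

```bash
python3 - <<'E'
from h import *
from plant import job_done
s,m=pr();w=snapshot("wrist");W=world(w,s)
k=(w["depth"]>0)&(abs(W[...,2]-107)<4)&(np.hypot(W[...,0]-606,W[...,1]+263)<40)
r=cv2.minAreaRect(W[k][:,:2].astype(np.float32));print(r)
if r[1][0]>30 and abs(r[2]-3.3)<4:print(job_done())
E
```

```text
t28.28 p [ 607.2 -266.2  196.7] yawx -1.0447 lean -0.003 yz -0.000 F [0.3 0.4 0.5] w95.3 g0.0 j [-0.51  0.56  1.48  0.    1.1   2.1 ]
((607.4270629882812, -263.790283203125), (43.687625885009766, 12.402231216430664), 0.9184878468513489)
the job is handed in; nothing more can be done
None
```

I handed the job in at about 28 s; no verdict came back. The long, middle and short cores stand closed up against the cheek and back stop, and the key was turned to its stop, held, and sprang back to about 0.04 rad from rest.

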